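Free the clamped serving boards and stack them to dry on spacer sticks

TASK

Two or three serving boards are held flat under the bar of the clamp: loosen its red knob fully before moving any board; its thread is left-handed, so it comes loose clockwise, and feel your way with a slight turn only, never cranking it tighter. Then draw the boards out and stack them all, centred and level, on the drying base, the first one on its two ribs and each next one on two wooden sticks laid across, one straight above each rib, so that no board touches another. Leave sticks you do not need away from the base, the knob loose, and the salt shaker, garlic and lemon where they are.

Things in the scene. Friction and masses are not known exactly. Their poses are not given: they have to be found in the camera images.
- clamp: Fixed clamp: wooden deck 330 wide (y) x 12 mm thick, x from -95 to +110 mm; origin at the underside, below the middle bay; x away from the robot, y along the row of bays. Boards lie flat on the deck (z = 12 mm) in bays at y = -100, 0, +100 mm, long side along x, from x = -80 to +70 mm; a fence behind them. Guide pins at x = 88, y = +-150 mm reach z = 72 mm.
- knob (a joint): Angle of the red clamp knob in rad. LEFT-HAND thread: it grows when the knob is turned clockwise seen from above, which loosens the clamp. Starts between 0 and 0.4 (tight); stops at 5.2; below 0 is the tightening way. Fully loosened means more than 4.2. Light friction (0.08 N m), stays where it is left.
- knob_grip (a point): Centre of the round red fluted knob (44 mm diameter, 28 mm high, this point 14 mm below its top, vertical axis) on the middle of the aluminium bar, 88 mm behind the clamp's origin; about 62 mm above the worktop when tight. Nothing stands over the bar near it; the bar's top lies 22 mm below this point.
- drying_base: Grey drying base fixed on the hob, slab 170 x 150 x 10 mm, origin at the centre of its underside (5 mm above the worktop). Two white ribs run along its y at x = -45 and +45 mm, 14 mm wide, 100 mm long, tops 24 mm above the origin. Boards go along its x (roughly world y), centred: undersides of the first, second, third board lie 24, 52, 80 mm above the origin; the sticks go above the ribs.
- mat: Blue mat 220 x 130 x 3 mm fixed on the hob, origin at the centre of its underside; the four sticks start on it in two rows of two, lying along its x, 100 mm apart along x and 65 mm along y.
- salt_shaker: Bystander: salt shaker, 44 x 90 mm, origin at its underside; must not be disturbed.
- garlic: Bystander: garlic bulb, 56 mm, origin at its underside; must not be disturbed.
- lemon: Bystander: lemon, 71 x 53 x 51 mm, origin at its underside; must not be disturbed.
- board_1: Serving board of pale wood, 150 (x) x 56 (y) x 14 (z) mm, about 0.1 kg, origin at the centre of its underside, x along its length (a dark dot near the -x end). May be absent.
- board_2: Serving board of mid-brown wood, 150 (x) x 56 (y) x 14 (z) mm, about 0.1 kg, origin at the centre of its underside, x along its length (a dark dot near the -x end). May be absent.
- board_3: Serving board of dark brown wood, 150 (x) x 56 (y) x 14 (z) mm, about 0.1 kg, origin at the centre of its underside, x along its length (a dark dot near the -x end). May be absent.
- stick_1: Loose pale wooden spacer stick, 14 (x) x 80 (y) x 14 (z) mm, 25 g, origin at the centre of its underside, y along its length.
- stick_2: Loose pale wooden spacer stick, 14 (x) x 80 (y) x 14 (z) mm, 25 g, origin at the centre of its underside, y along its length.
- stick_3: Loose pale wooden spacer stick, 14 (x) x 80 (y) x 14 (z) mm, 25 g, origin at the centre of its underside, y along its length.
- stick_4: Loose pale wooden spacer stick, 14 (x) x 80 (y) x 14 (z) mm, 25 g, origin at the centre of its underside, y along its length.
- sill (a point): Middle of the top edge of the steel sill across the front of the clamp's deck (clamp frame x = -87 mm, 6 mm thick, 5 mm above the deck). Boards must pass over it: once the bar is up, lift a board 8 to 12 mm, draw it 30 mm or more towards the clamp's -x until it is clear of the bar, then lift it away.
- bar_edge (a point): Middle of the front lower edge of the aluminium bar (60 x 320 x 14 mm, clamp frame x = 50 to 110 mm) that covers the rear 20 mm of all boards. Tight, it is hardly above the boards; it rises 3.5 mm per rad of loosening and carries the knob up with it.
Not all that is in view belongs to the job. Leave any pink look-alike of the board_1 alone.

How it is judged:
On the way, in this order (a step that is already met when the one before it is completed fails the run):
1. the knob is loosened fully (clockwise, above 4.2 rad) while every board is still in its bay (value of joint knob above 4.2 rad and distance of each of board_1, board_2, board_3 from where it was at the start of the episode below 0.02 m), for 0.2 s.
2. one board rests on the ribs of the drying base (((x of board_1 in the frame of drying_base between -0.022 and 0.022 m and y of board_1 in the frame of drying_base between -0.018 and 0.018 m and angle between board_1's own z axis and vertical below 0.06 rad and angle between the x axis of board_1 and the x axis of drying_base, either way round below 0.2 rad and z of board_1 in the frame of drying_base between 0.02 and 0.028 m and linear speed of board_1 below 0.02 m/s) or (x of board_2 in the frame of drying_base between -0.022 and 0.022 m and y of board_2 in the frame of drying_base between -0.018 and 0.018 m and angle between board_2's own z axis and vertical below 0.06 rad and angle between the x axis of board_2 and the x axis of drying_base, either way round below 0.2 rad and z of board_2 in the frame of drying_base between 0.02 and 0.028 m and linear speed of board_2 below 0.02 m/s) or (x of board_3 in the frame of drying_base between -0.022 and 0.022 m and y of board_3 in the frame of drying_base between -0.018 and 0.018 m and angle between board_3's own z axis and vertical below 0.06 rad and angle between the x axis of board_3 and the x axis of drying_base, either way round below 0.2 rad and z of board_3 in the frame of drying_base between 0.02 and 0.028 m and linear speed of board_3 below 0.02 m/s))), for 0.3 s.
3. a second board rests on sticks above the first (((x of board_1 in the frame of drying_base between -0.022 and 0.022 m and y of board_1 in the frame of drying_base between -0.018 and 0.018 m and angle between board_1's own z axis and vertical below 0.06 rad and angle between the x axis of board_1 and the x axis of drying_base, either way round below 0.2 rad and z of board_1 in the frame of drying_base between 0.048 and 0.056 m and linear speed of board_1 below 0.02 m/s) or (x of board_2 in the frame of drying_base between -0.022 and 0.022 m and y of board_2 in the frame of drying_base between -0.018 and 0.018 m and angle between board_2's own z axis and vertical below 0.06 rad and angle between the x axis of board_2 and the x axis of drying_base, either way round below 0.2 rad and z of board_2 in the frame of drying_base between 0.048 and 0.056 m and linear speed of board_2 below 0.02 m/s) or (x of board_3 in the frame of drying_base between -0.022 and 0.022 m and y of board_3 in the frame of drying_base between -0.018 and 0.018 m and angle between board_3's own z axis and vertical below 0.06 rad and angle between the x axis of board_3 and the x axis of drying_base, either way round below 0.2 rad and z of board_3 in the frame of drying_base between 0.048 and 0.056 m and linear speed of board_3 below 0.02 m/s))), for 0.3 s.
At the end, for the whole second after the job is handed in: Knob over 4.2 rad; every board at rest on the base: within 22 mm along, 18 mm across, 0.2 rad, level to 0.06 rad, underside 24, 52 or 80 (+-4) mm over the base's origin; every stick over 100 mm from the base's centre, or within 16 mm of a rib's line, 25 mm of its middle, 0.25 rad (value of joint knob above 4.2 rad and x of board_1 in the frame of drying_base between -0.022 and 0.022 m and y of board_1 in the frame of drying_base between -0.018 and 0.018 m and angle between each of board_1, board_2, board_3's own z axis and vertical below 0.06 rad and angle between the x axis of each of board_1, board_2, board_3 and the x axis of drying_base, either way round below 0.2 rad and (z of board_1 in the frame of drying_base between 0.02 and 0.028 m or z of board_1 in the frame of drying_base between 0.048 and 0.056 m or z of board_1 in the frame of drying_base between 0.076 and 0.084 m) and linear speed of each of board_1, board_2, board_3 below 0.02 m/s and x of board_2 in the frame of drying_base between -0.022 and 0.022 m and y of board_2 in the frame of drying_base between -0.018 and 0.018 m and (z of board_2 in the frame of drying_base between 0.02 and 0.028 m or z of board_2 in the frame of drying_base between 0.048 and 0.056 m or z of board_2 in the frame of drying_base between 0.076 and 0.084 m) and x of board_3 in the frame of drying_base between -0.022 and 0.022 m and y of board_3 in the frame of drying_base between -0.018 and 0.018 m and (z of board_3 in the frame of drying_base between 0.02 and 0.028 m or z of board_3 in the frame of drying_base between 0.048 and 0.056 m or z of board_3 in the frame of drying_base between 0.076 and 0.084 m) and (horizontal distance between stick_1 and drying_base above 0.1 m or ((x of stick_1 in the frame of drying_base between -0.061 and -0.029 m or x of stick_1 in the frame of drying_base between 0.029 and 0.061 m) and y of stick_1 in the frame of drying_base between -0.025 and 0.025 m and angle between the y axis of stick_1 and the y axis of drying_base, either way round below 0.25 rad and linear speed of stick_1 below 0.02 m/s)) and (horizontal distance between stick_2 and drying_base above 0.1 m or ((x of stick_2 in the frame of drying_base between -0.061 and -0.029 m or x of stick_2 in the frame of drying_base between 0.029 and 0.061 m) and y of stick_2 in the frame of drying_base between -0.025 and 0.025 m and angle between the y axis of stick_2 and the y axis of drying_base, either way round below 0.25 rad and linear speed of stick_2 below 0.02 m/s)) and (horizontal distance between stick_3 and drying_base above 0.1 m or ((x of stick_3 in the frame of drying_base between -0.061 and -0.029 m or x of stick_3 in the frame of drying_base between 0.029 and 0.061 m) and y of stick_3 in the frame of drying_base between -0.025 and 0.025 m and angle between the y axis of stick_3 and the y axis of drying_base, either way round below 0.25 rad and linear speed of stick_3 below 0.02 m/s)) and (horizontal distance between stick_4 and drying_base above 0.1 m or ((x of stick_4 in the frame of drying_base between -0.061 and -0.029 m or x of stick_4 in the frame of drying_base between 0.029 and 0.061 m) and y of stick_4 in the frame of drying_base between -0.025 and 0.025 m and angle between the y axis of stick_4 and the y axis of drying_base, either way round below 0.25 rad and linear speed of stick_4 below 0.02 m/s))); the robot touches nothing.
It fails at once if the knob is turned more than 0.35 rad to the tightening side of its zero (value of joint knob below -0.35 rad).
It fails at once if the salt shaker is moved more than 4 cm or knocked over (distance of salt_shaker from where it was at the start of the episode above 0.04 m or angle between salt_shaker's own z axis and vertical above 0.6 rad).
It fails at once if the garlic is moved more than 4 cm or knocked over (distance of garlic from where it was at the start of the episode above 0.04 m).
It fails at once if the lemon is moved more than 4 cm or knocked over (distance of lemon from where it was at the start of the episode above 0.04 m).
Of board_1, board_2, board_3 only 2 to 3 are there at a start; the rules pass over those that are not, and their reading is None.
At some moment in a run one of stick_1, stick_2, stick_3, stick_4 may be knocked a few centimetres aside while the robot is not near it.
Once in a run the grip may slacken for a moment while it holds something.
It also fails if it takes over 210 s, if anything falls off the work surface, if the arm or the gripper's body presses on something with over 40 N, if the wrist force passes 120 N, or if a joint passes its speed limit or range.

ROBOT

A 6-joint arm with a two-finger parallel gripper is mounted at the origin on a cart in front of the work surface, level with it; the furniture and walls round the work are solid. World frame = base frame: x ahead of the robot, y to its left, z up, the work surface at z = 0. Lengths are in m, angles in rad, forces in N, time in s.
With the tool pointing down it reaches from about 0.35 to 0.775 m from the base axis. Payload 7.3 kg.
Tool frame: the origin (TCP) lies on the centre line of the jaws, within the pads' length; the fingertips stand 25 mm ahead of it and the grasp point (between the pads) lies 6 mm ahead of it; z points along the fingers, y is the line along which they close (so a half turn about z gives the same grasp; the last joint's range is limited). The gripper opens to 92 mm and grips with 3 to 60 N. Pads are 19 mm wide; open, the fingers measure 130 mm over their backs; the gripper's body (75 mm by 190 mm) begins 47 mm behind the grasp point.
Start: joints at [-1.314, 0.342, 1.524, -0, 1.275, -0.146], TCP at [0.206, -0.483, 0.252] pointing down, gripper open.
Joint ranges: [-2.53, 2.53], [-0.77, 2.02], [0.04, 2.7], [-1, 4.14], [0.28, 2.66], [-3.11, 3.11]. Speed limits (rad/s): [2.57, 2.57, 3.14, 3.14, 3.14, 3.14].

INTERFACE

Orientations are given as [roll, pitch, yaw] about the fixed x, y, z axes, in that order (R = Rz(yaw) Ry(pitch) Rx(roll)).
In Python, from cell import status, read_camera, camera_info, ticket, models gives the robot as it stands.
- The arm moves only by the tool send_rows, never from a script. Its argument "plan" is a list of rows, each an object with "offset": the shift along the tool's x, y, z in mm, a list of three; "yaw": the turn about the tool's z in rad. In form: [{"offset": [dx, dy, dz], "yaw": yaw}, ...]. A call has 1 to 20 rows; each row shifts and turns the commanded pose from where the row before left it, along the tool's axes as they then stand; what a row does not reach is not made up. A row lasts 1/10 s, in which the tool goes at most 50 mm and 8.59 degrees, less where a joint would pass 70% of its speed; a pose out of reach is approached as far as the arm can. A call is refused whole if a number of a shift passes 50 or a number of a turn 0.15, either way. A call with a gripper value outside its range is refused whole. "hand" is the closure, from 0 (fully open) to 1 (shut), set as the call begins (left out, the last holds). The fingers move at their own pace and stop on an object; "squeeze" is the grip in N (left out, the last holds). Time passes only in rows, so rows that do not move let the fingers close. It gives the time, the measured TCP pose, the force, the opening and the grip force at its end, in the units of the state.
- status.observe(): the state, without advancing time (a new reading comes with each control period).
- read_camera(name): name is "scene" or "top" or "wrist"; returns the picture (384x512x3 uint8, red, green, blue); there is no depth.
- camera_info(name): a dict with "vfov" (degrees; the focal length in pixels is half the picture's height over the tangent of half this angle, whatever the lens; pixels are square), "cx", "cy" (the principal point, pixels), "origin" and "attitude" of the camera in the world. Camera axes: x right, y down, z forward; pixel columns grow to the right and rows downward; lengths in m; the calibration is good to about 2 mm. A picture is of the moment at which its call begins: read the wrist's pose just before it. camera_info takes no time and is no camera call; for the wrist camera it gives the pose at the moment of the call.
- ticket.hand_in(): hands the job in; it is judged then, once.
Trained networks look in the newest picture that a camera, given by its name, has taken for a name from the list of things; names that differ only in an ending like _2 or _b are one class to them, and where a whole thing is asked for, a point or a joint stands for the part that bears it (a point fixed in the world has none). Each returns a list of dicts, best first, with "conf" (0 to 1); they miss things now and then, are a little off and sometimes report something else, mostly with a low value. They report only what shows in the picture. A call takes as long as a camera call. They do not tell look-alikes from the thing itself.
- models.regions_of(camera, label): "mask" (384x512 bool, what is visible of it) and "extent" ([left, top, right, bottom] in pixels, round what is visible of it).
The state is a dict: "time": time; "qpos": joint angles; "qvel": joint speeds; "joint_efforts": joint torques, N m; "tool_pos": TCP position; "tool_rot": TCP orientation; "contact_force": force on the tool from outside, world axes, zero at the start; "torque": the same for the moment, N m; "opening": finger opening in m; "grip_force": force on a finger pad.
Only numpy, scipy, OpenCV 4.12 (cv2) and the standard library are available. Lean on these libraries where they do the work, as an engineer would, in place of code of your own. Each camera call takes 0.05 s, during which the arm holds its last target. There are 200 camera calls.

## Working session

There is one attempt and no reset: what is moved stays moved. The work goes in short steps, Python scripts to look and compute and a tool call to move; the robot and the scene stay as the last step left them, time stands still between calls to the robot, and variables do not carry over. Pictures are saved under pics/ and viewed, at most 18 in all, crops included, and the job is handed in when it is done.

Besides the shell and the picture viewer there is one more tool, called after "Request:" as name(argument=value, ...) on one line, values as JSON. send_rows: Moves the arm, as the interface text tells. Its arguments: {"type":"object","properties":{"plan":{"type":"array"},"hand":{"type":"number"},"squeeze":{"type":"number"}},"required":["plan"]}

```bash
ls; mkdir -p pics; cat > h.py <<'E'
import numpy as np, cv2
from scipy.spatial.transform import Rotation as R
from cell import status, read_camera, camera_info, ticket, models
def cam(n):
    c=camera_info(n); f=192/np.tan(np.radians(c['vfov'])/2); return c,f
def att(c):
    a=np.array(c['attitude'],float)
    if a.shape==(3,3): return a
    return R.from_euler('xyz',a).as_matrix() if a.size==3 else R.from_quat(a).as_matrix()
def unproj(n,uv,z,ci=None):
    c,f=ci or cam(n); uv=np.atleast_2d(np.asarray(uv,float))
    d=np.c_[(uv[:,0]-c['cx'])/f,(uv[:,1]-c['cy'])/f,np.ones(len(uv))]@att(c).T
    o=np.array(c['origin']); return o+d*((z-o[2])/d[:,2])[:,None]
def proj(n,p,ci=None):
    c,f=ci or cam(n); q=(np.atleast_2d(p)-np.array(c['origin']))@att(c)
    return np.c_[c['cx']+f*q[:,0]/q[:,2],c['cy']+f*q[:,1]/q[:,2]]
def save(n,name):
    im=read_camera(n); cv2.imwrite(f'pics/{name}.png',im[:,:,::-1]); return im
def rect(mask,n,z,ci=None):
    out=[]
    k,l,s,_=cv2.connectedComponentsWithStats(mask.astype(np.uint8))
    for i in range(1,k):
        if s[i,4]<40: continue
        v,u=np.nonzero(l==i); w=unproj(n,np.c_[u,v],z,ci)[:,:2]
        r=cv2.minAreaRect((w*1000).astype(np.float32)); b=cv2.boxPoints(r)
        e=[b[1]-b[0],b[2]-b[1]]; e.sort(key=np.linalg.norm)
        out.append((np.round(r[0],1),np.round([np.linalg.norm(x) for x in e[::-1]],1),round(float(np.arctan2(e[1][1],e[1][0]))%np.pi,3),int(s[i,4])))
    return out
E
python3 - <<'E'
from h import *
s=status.observe(); print(s)
for n in('scene','top','wrist'):
    print(n,camera_info(n)); save(n,n+'0')
a=[cv2.imread(f'pics/{n}0.png') for n in('top','scene')]
E
```

```text
pics
{'time': 0.0, 'qpos': array([-1.31400578e+00,  3.42738643e-01,  1.52503514e+00, -4.36848253e-06,
        1.27540655e+00, -1.46006247e-01]), 'qvel': array([ 0.00046545, -0.00010495,  0.00143906,  0.00084927, -0.00058183,
        0.00130408]), 'joint_efforts': array([-2.91107077e-03, -4.31250215e+01, -2.44223589e+01,  7.14996387e-02,
        5.59731235e-02, -1.53703463e-04]), 'tool_pos': array([ 0.20571516, -0.48260548,  0.25103035]), 'tool_rot': array([-3.14002126e+00, -2.26855174e-04,  4.02797894e-01]), 'contact_force': array([0.59026714, 1.14364792, 0.70251397]), 'torque': array([-0.00118919,  0.03902576, -0.08413401]), 'grip_force': 0.0, 'opening': 0.09168939662181305}
scene {'vfov': 47.78868646071035, 'cx': 255.2880409200761, 'cy': 188.0612783043482, 'origin': array([-0.24446711, -1.02635626,  0.89870561]), 'attitude': array([-2.1681226 , -0.00295136, -0.6083756 ])}
top {'vfov': 43.277299876246076, 'cx': 258.7154897662056, 'cy': 192.8490313997459, 'origin': array([-0.58268642, -0.36781193,  1.49199085]), 'attitude': array([-2.47757949, -0.01748583, -1.22684343])}
wrist {'vfov': 62.30647969049097, 'cx': 257.1415717000106, 'cy': 196.1915838210554, 'origin': array([ 0.26502827, -0.45714506,  0.38351232]), 'attitude': array([ 2.89576596e+00,  8.75888804e-04, -1.16875930e+00])}
```

View pics/top0.png

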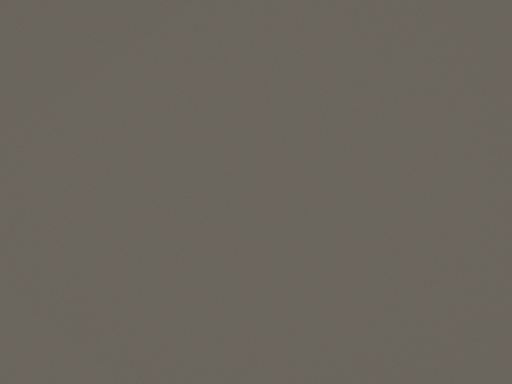

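View pics/scene0.png

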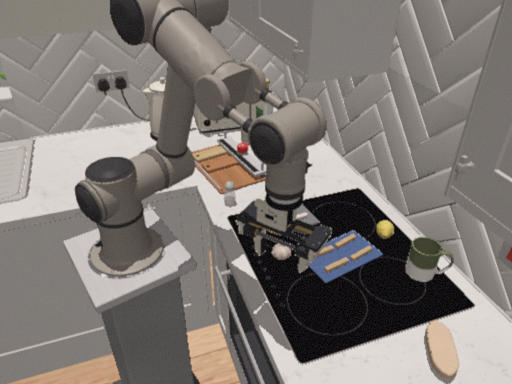

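```bash
python3 - <<'E'
from h import *
for n in('top','scene'):
    read_camera(n)
    for l,z in(('knob',.076),('drying_base',.015),('mat',.003),('stick_1',.017),('board_1',.026),('board_2',.026),('board_3',.026),('clamp',.012),('salt_shaker',.09),('garlic',.03),('lemon',.025)):
        for r in models.regions_of(n,l):
            print(n,l,round(r['conf'],2),np.array(r['extent']).astype(int),rect(r['mask'],n,z))
E
```

```text
scene knob 0.52 [239 141 251 153] [(array([567. , 222.1]), array([80.6, 43.3], dtype=float32), 0.976, 113)]
scene knob 0.23 [222 180 235 205] [(array([360.1, -13.2]), array([139.3,  36.4], dtype=float32), 1.022, 250)]
scene drying_base 0.54 [297 204 315 226] [(array([ 538.4, -188.8]), array([99. , 51.7], dtype=float32), 1.387, 217)]
scene mat 0.91 [312 234 384 279] [(array([ 517.4, -386.7]), array([223.7, 129.9], dtype=float32), 3.126, 1451)]
scene mat 0.18 [322 257 347 273] [(array([ 478., -409.]), array([85.3, 23.7], dtype=float32), 3.097, 165)]
scene stick_1 0.74 [322 256 348 273] [(array([ 465.3, -419.5]), array([85.8, 20.5], dtype=float32), 3.077, 148)]
scene stick_1 0.68 [352 248 371 258] [(array([ 558.5, -425.4]), array([88.3, 22.1], dtype=float32), 0.005, 142)]
scene stick_1 0.52 [335 233 356 250] [(array([ 562., -359.]), array([83. , 24.7], dtype=float32), 0.052, 131)]
scene board_1 0.78 [205 158 240 174] [(array([472.6, 238.2]), array([138.5,  69.4], dtype=float32), 3.054, 322)]
scene board_1 0.66 [194 147 226 166] [(array([480.3, 332.1]), array([139.2,  72.1], dtype=float3
[... 220 characters left out ...]
float32), 3.114, 294)]
scene board_3 0.78 [205 158 240 174] [(array([472.6, 238.2]), array([138.5,  69.4], dtype=float32), 3.054, 322)]
scene board_3 0.66 [194 147 226 166] [(array([480.3, 332.1]), array([139.2,  72.1], dtype=float32), 3.114, 294)]
scene clamp 0.66 [197 132 271 193] [(array([523.6, 283. ]), array([444.6, 251.4], dtype=float32), 1.388, 2047)]
scene salt_shaker 0.57 [226 182 237 207] [(array([349.4, -33.7]), array([131.1,  38.6], dtype=float32), 1.022, 240)]
scene garlic 0.67 [276 245 288 261] [(array([ 357.8, -293.7]), array([52. , 51.6], dtype=float32), 1.916, 190)]
scene lemon 0.66 [372 220 392 237] [(array([ 695.9, -395.6]), array([88.2, 49.4], dtype=float32), 0.734, 239)]
```

The top view is blocked (uniform grey). The scene view shows the clamp at about (240,160) with its red knob at (244,148), the mat at (345,255), and the drying base hidden behind the gripper at about (305,215). I'm moving above the clamp for a closer look.

Request:
send_rows(plan=[{"offset": [30, 0, -10], "yaw": 0.134}, {"offset": [30, 0, -10], "yaw": 0.134}, {"offset": [30, 0, -10], "yaw": 0.135}, {"offset": [30, 0, -10]}, {"offset": [30, 0, 0]}, {"offset": [30, -30, 0]}, {"offset": [30, -40, 0]}, {"offset": [0, -45, 0]}, {"offset": [0, -45, 0]}, {"offset": [0, -45, 0]}, {"offset": [0, -45, 0]}, {"offset": [0, -45, 0]}, {"offset": [0, -45, 0]}, {"offset": [0, -45, 0]}, {"offset": [0, -45, 0]}, {"offset": [0, -45, 0]}, {"offset": [0, -45, 0]}, {"offset": [0, -45, 0]}, {"offset": [0, -45, 0]}, {"offset": [0, 0, 0]}])

```text
schema error: expected keys offset, yaw
```

```bash
python3 - <<'E'
from h import *
s=status.observe(); print(s['tool_pos'],s['tool_rot'],s['qpos'])
a=save('wrist','w1'); ci=cam('wrist')
b=save('scene','s1'); c=read_camera('top'); print(c.std())
cv2.imwrite('pics/s1c.png',cv2.resize(b[120:300,170:420],(750,540),interpolation=cv2.INTER_CUBIC)[:,:,::-1])
for l,z in(('knob',.076),('board_1',.026),('clamp',.012)):
    for r in models.regions_of('wrist',l): print(l,round(r['conf'],2),np.array(r['extent']).astype(int),rect(r['mask'],'wrist',z,ci))
for l,z in(('drying_base',.015),('mat',.003),('stick_1',.017),('salt_shaker',.09),('board_1',.026),('knob',.076)):
    for r in models.regions_of('scene',l): print(l,round(r['conf'],2),np.array(r['extent']).astype(int),rect(r['mask'],'scene',z))
E
```

```text
[ 0.20581056 -0.48301164  0.25173281] [3.14149367e+00 4.56227201e-05 4.02767259e-01] [-1.31401174e+00  3.42029698e-01  1.52407789e+00 -3.21309776e-05
  1.27538050e+00 -1.45973325e-01]
5.505067296972557
drying_base 0.76 [293 205 317 225] [(array([ 537.7, -188.2]), array([106.5,  55.9], dtype=float32), 1.432, 262)]
mat 0.83 [310 233 384 281] [(array([ 519.1, -383.3]), array([223. , 131.8], dtype=float32), 3.07, 1413)]
stick_1 0.59 [322 257 348 275] [(array([ 464.2, -418. ]), array([83.5, 24.5], dtype=float32), 3.097, 165)]
stick_1 0.51 [335 234 356 248] [(array([ 560.9, -358.5]), array([91.4, 25.7], dtype=float32), 3.128, 154)]
stick_1 0.42 [320 246 333 260] [(array([ 477.9, -355.7]), array([55.4, 20. ], dtype=float32), 3.072, 70)]
salt_shaker 0.81 [224 182 235 205] [(array([349.8, -30.4]), array([137.2,  35.8], dtype=float32), 1.022, 257)]
board_1 0.87 [194 147 228 166] [(array([483.5, 331.6]), array([143.1,  81.7], dtype=float32), 0.075, 320)]
knob 0.65 [237 141 252 153] [(array([565.4, 223.2]), array([80.5, 39.4], dtype=float32), 0.978, 100)]
```

View pics/w1.png

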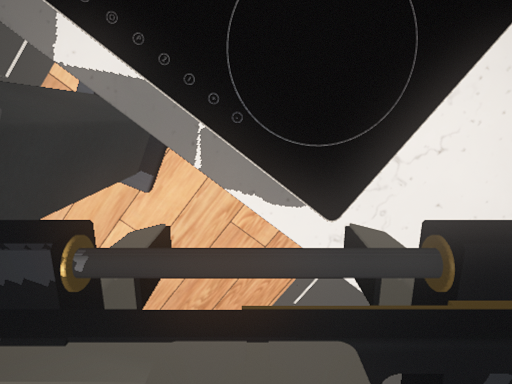

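View pics/s1c.png

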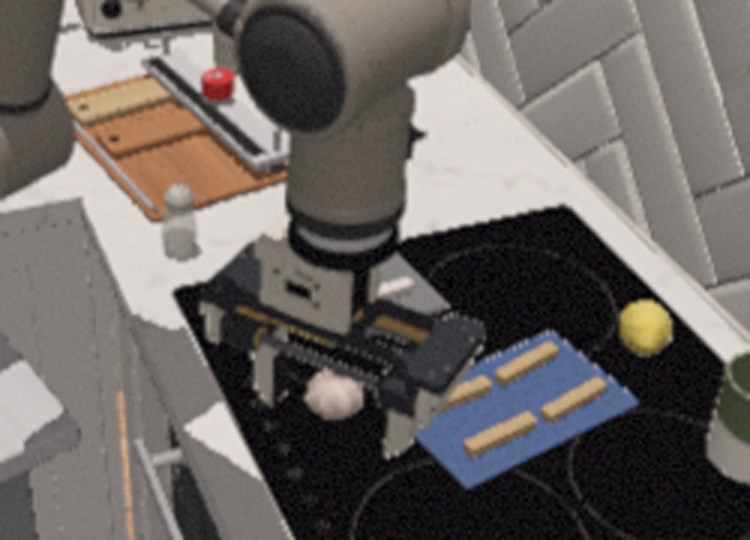

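Two boards are present: pale in the far-left bay and mid-brown in the middle bay. The third bay is empty. The four sticks lie on the mat. I'm resending the move, with yaw in every row.

Request:
send_rows(plan=[{"offset": [30, 0, -10], "yaw": 0.134}, {"offset": [30, 0, -10], "yaw": 0.134}, {"offset": [30, 0, -10], "yaw": 0.135}, {"offset": [30, 0, -10], "yaw": 0}, {"offset": [30, 0, 0], "yaw": 0}, {"offset": [30, -30, 0], "yaw": 0}, {"offset": [30, -40, 0], "yaw": 0}, {"offset": [0, -45, 0], "yaw": 0}, {"offset": [0, -45, 0], "yaw": 0}, {"offset": [0, -45, 0], "yaw": 0}, {"offset": [0, -45, 0], "yaw": 0}, {"offset": [0, -45, 0], "yaw": 0}, {"offset": [0, -45, 0], "yaw": 0}, {"offset": [0, -45, 0], "yaw": 0}, {"offset": [0, -45, 0], "yaw": 0}, {"offset": [0, -45, 0], "yaw": 0}, {"offset": [0, -45, 0], "yaw": 0}, {"offset": [0, -45, 0], "yaw": 0}, {"offset": [0, -45, 0], "yaw": 0}, {"offset": [0, 0, 0], "yaw": 0}])

```text
time: 3.95
tool_pos: [0.4115, 0.1552, 0.2918]
tool_rot: [-3.14, -0.0, 0.006]
contact_force: [-0.6, -0.6, -0.0]
opening: 0.0917
grip_force: 0.0
```

```bash
cat > look.py <<'E'
import sys
from h import *
# look.py camera picname label:z ...
n,p=sys.argv[1:3]
s=status.observe(); print(round(s['time'],1),s['tool_pos'].round(4),s['tool_rot'].round(3),s['qpos'].round(2),round(s['opening'],4))
ci=cam(n); save(n,p)
for a in sys.argv[3:]:
    l,z=a.split(':')
    for r in models.regions_of(n,l): print(l,round(r['conf'],2),np.array(r['extent']).astype(int),rect(r['mask'],n,float(z),ci))
E
python3 look.py wrist w2 knob:.076 board_1:.026 clamp:.012; python3 look.py scene s2 drying_base:.015 mat:.003 stick_1:.017 salt_shaker:.09 garlic:.03 lemon:.025
```

```text
4.0 [0.4115 0.1552 0.2918] [-3.14  -0.     0.006] [0.19 0.15 1.67 0.   1.32 1.75] 0.0917
knob 0.76 [152   0 198  41] [(array([568.7, 238.3]), array([47., 35.], dtype=float32), 1.576, 1611)]
board_1 0.7 [156  58 208 169] [(array([475.2, 247.9]), array([129. ,  56.2], dtype=float32), 3.052, 4972)]
board_1 0.69 [ 75  48 128 163] [(array([482.1, 341.3]), array([131.6,  58. ], dtype=float32), 3.096, 5374)]
clamp 0.82 [ 21   0 327 188] [(array([502.3, 260.7]), array([358.1, 214.2], dtype=float32), 1.5, 36845)]
4.2 [0.4122 0.1501 0.2917] [ 3.141e+00  0.000e+00 -1.000e-03] [ 0.17  0.15  1.67 -0.    1.32  1.75] 0.0918
drying_base 0.69 [255 196 317 234] [(array([ 498.4, -149. ]), array([177.6, 150.7], dtype=float32), 1.44, 1429)]
mat 0.9 [301 234 383 280] [(array([ 517.6, -383.7]), array([220.6, 130.4], dtype=float32), 3.088, 1556)]
stick_1 0.73 [322 256 347 272] [(array([ 466.7, -418.7]), array([83.6, 22.1], dtype=float32), 3.073, 155)]
stick_1 0.69 [314 246 335 258] [(array([ 467.9, -355.3]), array([81.3, 23.7], dtype=float32), 3.088, 137)]
stick_1 0.63 [351 245 370 257] [(array([ 558.8, -425.1]), array([82.9, 20.7], dtype=float32), 0.008, 127)]
stick_1 0.56 [190 147 227 165] [(array([487.5, 347.2]), array([139. ,  70.8], dtype=float32), 3.069, 283)]
stick_1 0.47 [335 233 353 249] [(array([ 557.4, -360. ]), array([79.5, 21.9], dtype=float32), 3.127, 108)]
salt_shaker 0.67 [226 180 235 205] [(array([349.7, -30.5]), array([136.7,  35.9], dtype=float32), 1.001, 252)]
salt_shaker 0.37 [183 134 268 193] [(array([454.7, 148.9]), array([360.6, 237.2], dtype=float32), 1.502, 1924)]
garlic 0.63 [271 241 289 260] [(array([ 362.1, -293.6]), array([61.1, 60.4], dtype=float32), 1.568, 245)]
garlic 0.33 [188 131 272 193] [(array([511.2, 250.3]), array([413.7, 263. ], dtype=float32), 1.499, 2062)]
lemon 0.47 [374 219 390 238] [(array([ 693.9, -396.8]), array([84. , 49.1], dtype=float32), 0.705, 227)]
```

View pics/w2.png

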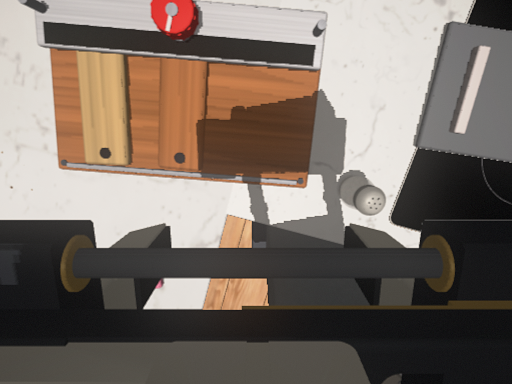

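The clamp is turned about -0.07 rad, with the knob at px (175,12) cut off by the picture edge and the salt shaker at (370,200). I'm moving forward for a full view of the knob.

Request:
send_rows(plan=[{"offset": [30, -45, 0], "yaw": 0}, {"offset": [30, -45, 0], "yaw": 0}, {"offset": [0, 0, 0], "yaw": 0}, {"offset": [0, 0, 0], "yaw": 0}])

```text
time: 4.9
tool_pos: [0.4678, 0.2343, 0.2908]
tool_rot: [3.141, 0.002, 0.001]
contact_force: [0.5, -0.0, -0.6]
opening: 0.0917
grip_force: 0.0
```

```bash
python3 look.py wrist w3 knob:.076 board_1:.026 clamp:.012;python3 - <<'E'
from h import *
from scipy import ndimage as N
im=cv2.imread('pics/w3.png')[:,:,::-1].astype(int); ci=cam('wrist')
m=(im[...,0]>120)&(im[...,1]<60)&(im[...,2]<60)
print(rect(m,'wrist',.076,ci))
E
```

```text
4.9 [0.4678 0.2343 0.2908] [3.141e+00 2.000e-03 1.000e-03] [ 0.32  0.31  1.46 -0.    1.37  1.89] 0.0917
knob 0.68 [230  46 271  97] [(array([576.8, 241.2]), array([44.2, 42.4], dtype=float32), 0.461, 1550)]
knob 0.59 [ 98  46 395 224] [(array([508. , 246.4]), array([302.3, 181.1], dtype=float32), 1.495, 33326)]
board_1 0.79 [222 108 270 211] [(array([475.4, 249.3]), array([129.5,  55.5], dtype=float32), 3.054, 4490)]
board_1 0.63 [144 287 215 313] [(array([283.2, 344.1]), array([100.9,  35.1], dtype=float32), 1.605, 1283)]
board_1 0.62 [147 101 190 208] [(array([482.2, 343.2]), array([130.7,  57.7], dtype=float32), 3.092, 4719)]
clamp 0.66 [103  43 398 226] [(array([503.2, 248. ]), array([360. , 215.3], dtype=float32), 1.502, 33996)]
[(array([562.4, 236.8]), array([38.1, 14.6], dtype=float32), 1.775, 68)]
```

View pics/w3.png

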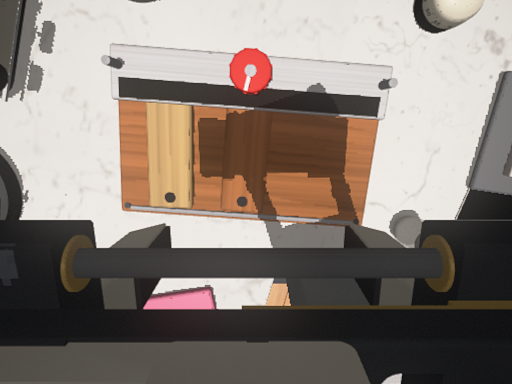

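The knob is a red disc at px (250,70), giving (0.577, 0.241). The pink decoy is at (180,300). I'm unwinding the wrist so that one clockwise stroke is enough.

Request:
send_rows(plan=[{"offset": [0, 0, 0], "yaw": -0.14}, {"offset": [0, 0, 0], "yaw": -0.14}, {"offset": [0, 0, 0], "yaw": -0.14}, {"offset": [0, 0, 0], "yaw": -0.14}, {"offset": [0, 0, 0], "yaw": -0.14}, {"offset": [0, 0, 0], "yaw": -0.14}, {"offset": [0, 0, 0], "yaw": -0.14}, {"offset": [0, 0, 0], "yaw": -0.14}, {"offset": [0, 0, 0], "yaw": -0.14}, {"offset": [0, 0, 0], "yaw": -0.14}, {"offset": [0, 0, 0], "yaw": -0.14}, {"offset": [0, 0, 0], "yaw": -0.14}, {"offset": [0, 0, 0], "yaw": -0.14}, {"offset": [0, 0, 0], "yaw": -0.14}, {"offset": [0, 0, 0], "yaw": -0.14}, {"offset": [0, 0, 0], "yaw": -0.14}, {"offset": [0, 0, 0], "yaw": -0.14}, {"offset": [0, 0, 0], "yaw": -0.14}])

```text
time: 6.9
tool_pos: [0.4674, 0.2331, 0.2923]
tool_rot: [3.141, 0.001, 2.524]
contact_force: [1.1, 0.5, -0.2]
opening: 0.0919
grip_force: 0.0
```

Request:
send_rows(plan=[{"offset": [0, 0, 0], "yaw": -0.14}, {"offset": [0, 0, 0], "yaw": -0.14}, {"offset": [0, 0, 0], "yaw": -0.14}, {"offset": [0, 0, 0], "yaw": -0.14}, {"offset": [0, 0, 0], "yaw": -0.14}, {"offset": [0, 0, 0], "yaw": -0.14}, {"offset": [0, 0, 0], "yaw": -0.14}, {"offset": [0, 0, 0], "yaw": -0.14}, {"offset": [0, 0, 0], "yaw": -0.14}, {"offset": [0, 0, 0], "yaw": -0.14}, {"offset": [0, 0, 0], "yaw": -0.14}, {"offset": [0, 0, 0], "yaw": -0.14}, {"offset": [0, 0, 0], "yaw": -0.14}, {"offset": [0, 0, 0], "yaw": -0.14}, {"offset": [0, 0, 0], "yaw": -0.14}, {"offset": [0, 0, 0], "yaw": -0.14}, {"offset": [0, 0, 0], "yaw": -0.14}, {"offset": [0, 0, 0], "yaw": 0}])

```text
time: 8.7
tool_pos: [0.4675, 0.2332, 0.2923]
tool_rot: [-3.141, -0.0, -1.383]
contact_force: [0.2, -0.6, 0.6]
opening: 0.0916
grip_force: 0.0
```

```bash
cat > go.py <<'E'
import sys
from h import *
# go.py x y z yaw : tool-frame offset (mm) at current yaw, and tool yaw turn
x,y,z,w=map(float,sys.argv[1:5]); s=status.observe()
M=R.from_euler('xyz',s['tool_rot']).as_matrix(); d=(np.array([x,y,z])-s['tool_pos'])*1000
M=R.from_euler('xyz',[np.pi,0,s['tool_rot'][2]]).as_matrix()
M2=R.from_euler('xyz',[np.pi,0,w]).as_matrix()
dw=(w-s['tool_rot'][2]+np.pi)%(2*np.pi)-np.pi
print('t',round(s['time'],1),'pos',s['tool_pos'].round(4),'yaw',round(s['tool_rot'][2],3),'q6',round(s['qpos'][5],2),'\noff now-yaw',(M.T@d).round(1),'off at target yaw',(M2.T@d).round(1),'tool yaw',round(-dw,3))
E
python3 go.py .577 .241 .07 -1.383
```

```text
t 8.7 pos [0.4675 0.2332 0.2923] yaw -1.383 q6 -3.01 
off now-yaw [  12.8 -109.1  222.3] off at target yaw [  12.8 -109.1  222.3] tool yaw -0.0
```

Request:
send_rows(plan=[{"offset": [0, 0, 0], "yaw": 0.1}, {"offset": [0, -36, 20], "yaw": 0}, {"offset": [0, -36, 30], "yaw": 0}, {"offset": [0, -36, 30], "yaw": 0}, {"offset": [0, 0, 40], "yaw": 0}, {"offset": [0, 0, 40], "yaw": 0}, {"offset": [0, 0, 0], "yaw": 0}, {"offset": [0, 0, 0], "yaw": 0}])

```text
time: 9.5
tool_pos: [0.5754, 0.2431, 0.1325]
tool_rot: [3.141, -0.0, -1.486]
contact_force: [-0.3, -0.1, 0.7]
opening: 0.0918
grip_force: 0.0
```

```bash
python3 go.py .577 .241 .07 -1.483;  python3 look.py wrist w4 knob:.076
```

```text
t 9.5 pos [0.5754 0.2431 0.1325] yaw -1.486 q6 -2.95 
off now-yaw [ 2.2 -1.4 62.5] off at target yaw [ 2.2 -1.4 62.5] tool yaw -0.003
9.5 [0.5754 0.2431 0.1325] [ 3.141 -0.    -1.486] [ 0.28  0.63  1.39 -0.    1.12 -2.95] 0.0918
knob 0.87 [221 181 286 249] [(array([577.9, 237.3]), array([44.6, 43.7], dtype=float32), 1.617, 3958)]
```

Request:
send_rows(plan=[{"offset": [4, -2, 30], "yaw": 0}, {"offset": [0, 0, 20], "yaw": 0}, {"offset": [0, 0, 12], "yaw": 0}, {"offset": [0, 0, 0], "yaw": 0}])

```text
time: 10.0
tool_pos: [0.5776, 0.2396, 0.07]
tool_rot: [3.142, -0.0, -1.484]
contact_force: [1.0, 0.3, -0.4]
opening: 0.0918
grip_force: 0.0
```

Request:
send_rows(plan=[{"offset": [0, 0, 0], "yaw": 0}, {"offset": [0, 0, 0], "yaw": 0}, {"offset": [0, 0, 0], "yaw": 0}, {"offset": [0, 0, 0], "yaw": 0}, {"offset": [0, 0, 0], "yaw": 0}, {"offset": [0, 0, 0], "yaw": 0}, {"offset": [0, 0, 0], "yaw": 0}, {"offset": [0, 0, 0], "yaw": 0}], hand=0.9, squeeze=30)

```text
time: 10.8
tool_pos: [0.5785, 0.2396, 0.0699]
tool_rot: [-3.139, 0.0, -1.483]
contact_force: [4.3, 0.1, -1.3]
opening: 0.0435
grip_force: 30.0
```

Request:
send_rows(plan=[{"offset": [0, 0, 0], "yaw": 0.08}, {"offset": [0, 0, 0], "yaw": 0.08}, {"offset": [0, 0, 0], "yaw": 0}])

```text
time: 11.1
tool_pos: [0.5782, 0.2397, 0.0704]
tool_rot: [-3.14, 0.0, -1.644]
contact_force: [3.1, -0.2, 3.5]
opening: 0.0433
grip_force: 30.0
```

```bash
python3 -c "
from h import *
print(status.observe())"
```

```text
{'time': 11.1, 'qpos': array([ 2.70599927e-01,  7.03590519e-01,  1.44215656e+00, -1.11797327e-04,
        9.94210178e-01, -2.79750515e+00]), 'qvel': array([-0.00135877,  0.00094444,  0.00135951,  0.00173477, -0.00173089,
       -0.0804386 ]), 'joint_efforts': array([ 6.26208521e-01, -5.42902243e+01, -1.84407270e+01, -4.59025882e-02,
        5.69782387e-01,  7.26618636e-01]), 'tool_pos': array([0.57822946, 0.23965986, 0.07036145]), 'tool_rot': array([-3.14002147e+00,  4.63357286e-04, -1.64422267e+00]), 'contact_force': array([ 3.10626022, -0.19646882,  3.51186569]), 'torque': array([ 0.1547868 , -0.2366581 , -0.06813713]), 'grip_force': 30.00132266432047, 'opening': 0.04334620423733666}
```

It turns freely. I'm continuing clockwise and rising with the knob.

Request:
send_rows(plan=[{"offset": [0, 0, -1], "yaw": 0.14}, {"offset": [0, 0, -0.5], "yaw": 0.14}, {"offset": [0, 0, -0.5], "yaw": 0.14}, {"offset": [0, 0, -0.5], "yaw": 0.14}, {"offset": [0, 0, -0.5], "yaw": 0.14}, {"offset": [0, 0, -0.5], "yaw": 0.14}, {"offset": [0, 0, -0.5], "yaw": 0.14}, {"offset": [0, 0, -0.5], "yaw": 0.14}, {"offset": [0, 0, -0.5], "yaw": 0.14}, {"offset": [0, 0, -0.5], "yaw": 0.14}, {"offset": [0, 0, -0.5], "yaw": 0.14}, {"offset": [0, 0, -0.5], "yaw": 0.14}, {"offset": [0, 0, -0.5], "yaw": 0.14}, {"offset": [0, 0, -0.5], "yaw": 0.14}, {"offset": [0, 0, -0.5], "yaw": 0.14}, {"offset": [0, 0, -0.5], "yaw": 0.14}])

```text
time: 12.7
tool_pos: [0.5771, 0.2426, 0.0782]
tool_rot: [3.138, -0.003, 2.397]
contact_force: [0.9, 12.6, -0.7]
opening: 0.0437
grip_force: 30.0
```

Request:
send_rows(plan=[{"offset": [0, 0, -0.5], "yaw": 0.14}, {"offset": [0, 0, -0.5], "yaw": 0.14}, {"offset": [0, 0, -0.5], "yaw": 0.14}, {"offset": [0, 0, -0.5], "yaw": 0.14}, {"offset": [0, 0, -0.5], "yaw": 0.14}, {"offset": [0, 0, -0.5], "yaw": 0.14}, {"offset": [0, 0, -0.5], "yaw": 0.14}, {"offset": [0, 0, -0.5], "yaw": 0.14}, {"offset": [0, 0, -0.5], "yaw": 0.14}, {"offset": [0, 0, -0.5], "yaw": 0.14}, {"offset": [0, 0, -0.5], "yaw": 0.14}, {"offset": [0, 0, -0.5], "yaw": 0.14}, {"offset": [0, 0, -0.5], "yaw": 0.14}, {"offset": [0, 0, -0.5], "yaw": 0.14}, {"offset": [0, 0, -0.5], "yaw": 0.14}, {"offset": [0, 0, 0], "yaw": 0}, {"offset": [0, 0, 0], "yaw": 0}])

```text
time: 14.4
tool_pos: [0.5801, 0.2418, 0.0857]
tool_rot: [-3.14, -0.007, 0.302]
contact_force: [11.5, 10.4, -8.3]
opening: 0.0439
grip_force: 30.0
```

```bash
python3 -c "
from h import *
s=status.observe();print(s['qpos'][5],s['torque'],s['joint_efforts'][5])"
```

```text
1.53972446603842 [ 1.41843977 -1.74995032 -0.11139759] -0.0159275543410331
```

Request:
send_rows(plan=[{"offset": [0, 0, -0.5], "yaw": 0.1}, {"offset": [0, 0, -0.5], "yaw": 0.1}, {"offset": [0, 0, -0.4], "yaw": 0.1}, {"offset": [0, 0, 0], "yaw": 0}, {"offset": [0, 0, 0], "yaw": 0}])

```text
time: 14.9
tool_pos: [0.5801, 0.2413, 0.0868]
tool_rot: [-3.138, -0.006, 0.002]
contact_force: [12.8, 7.9, -9.0]
opening: 0.0438
grip_force: 30.0
```

```bash
python3 -c "
from h import *
s=status.observe();print(s['qpos'][5],s['torque'],s['joint_efforts'][5],s['tool_pos'])"
```

```text
1.8396684814064965 [ 1.1686053  -1.92106365 -0.14595513] -0.05372406681999564 [0.58013433 0.24129635 0.08678445]
```

Request:
send_rows(plan=[{"offset": [0, 0, 0], "yaw": 0}, {"offset": [0, 0, 0], "yaw": 0}, {"offset": [0, 0, 0], "yaw": 0}, {"offset": [0, 0, 0], "yaw": 0}, {"offset": [0, 0, -40], "yaw": 0}, {"offset": [0, 0, -50], "yaw": 0}, {"offset": [0, 0, -50], "yaw": 0}, {"offset": [-25, 0, -50], "yaw": 0.12}, {"offset": [-40, 0, -20], "yaw": 0.12}, {"offset": [-45, 0, 0], "yaw": 0}, {"offset": [0, 0, 0], "yaw": 0}, {"offset": [0, 0, 0], "yaw": 0}, {"offset": [0, 0, 0], "yaw": 0}], hand=0)

```text
time: 16.2
tool_pos: [0.4725, 0.2549, 0.2917]
tool_rot: [3.141, -0.0, -0.24]
contact_force: [0.3, -0.6, 0.3]
opening: 0.092
grip_force: 0.0
```

```bash
python3 look.py wrist w5 knob:.090 board_1:.026 clamp:.012
```

```text
16.2 [0.4725 0.2549 0.2917] [ 3.141 -0.    -0.24 ] [ 0.35  0.34  1.42 -0.    1.38  2.16] 0.092
knob 0.98 [225  52 266  99] [(array([576.8, 241.4]), array([43.5, 42.9], dtype=float32), 3.007, 1687)]
board_1 0.9 [156 123 218 230] [(array([481.8, 343.1]), array([132.1,  58.7], dtype=float32), 3.096, 4531)]
board_1 0.82 [216 296 261 312] [(array([292.5, 326.7]), array([62.3, 19.7], dtype=float32), 1.592, 356)]
board_1 0.73 [230 107 290 217] [(array([475.8, 249.3]), array([129. ,  55.5], dtype=float32), 3.053, 4429)]
clamp 0.61 [105  29 396 239] [(array([505.7, 247.7]), array([359.7, 219. ], dtype=float32), 1.497, 34651)]
clamp 0.57 [222  47 268  99] [(array([586.7, 241.8]), array([54.9, 54.7], dtype=float32), 0.897, 1738)]
```

View pics/w5.png

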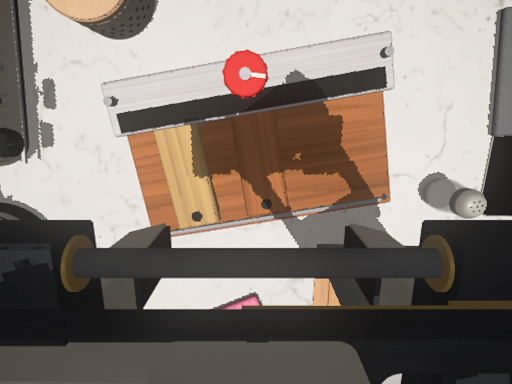

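The knob pointer moved about 4.85 rad clockwise (from 2.94 to -1.91 rad), so the clamp is loose. Both boards are still in place. Next is the middle board: centre near (0.486, 0.2485), yaw -0.088.

```bash
python3 go.py .484 .2485 .110 -.085; python3 look.py scene s3 drying_base:.015 stick_1:.017
```

```text
t 16.4 pos [0.4726 0.2548 0.2912] yaw -0.241 q6 2.16 
off now-yaw [ 12.6   3.4 181.2] off at target yaw [ 11.9   5.3 181.2] tool yaw -0.156
16.4 [0.4726 0.2548 0.2912] [ 3.141e+00  1.000e-03 -2.410e-01] [ 0.35  0.34  1.42 -0.    1.38  2.16] 0.0916
drying_base 0.72 [256 194 316 233] [(array([ 496.4, -149.3]), array([174.7, 148.5], dtype=float32), 1.431, 1409)]
drying_base 0.2 [373 219 392 239] [(array([ 706.7, -387.9]), array([88.7, 49.6], dtype=float32), 0.705, 230)]
stick_1 0.59 [333 233 354 249] [(array([ 559.1, -360.9]), array([82.9, 23.6], dtype=float32), 3.127, 122)]
stick_1 0.45 [312 249 335 260] [(array([ 466.5, -354.1]), array([78. , 21.4], dtype=float32), 3.037, 126)]
stick_1 0.44 [322 258 349 271] [(array([ 465.3, -416.8]), array([86.3, 27. ], dtype=float32), 0.004, 172)]
```

Request:
send_rows(plan=[{"offset": [0, 0, 30], "yaw": -0.08}, {"offset": [0, 0, 30], "yaw": -0.075}, {"offset": [11, 7, 40], "yaw": 0}, {"offset": [0, 0, 40], "yaw": 0}, {"offset": [0, 0, 42], "yaw": 0}, {"offset": [0, 0, 0], "yaw": 0}, {"offset": [0, 0, 0], "yaw": 0}], hand=0.22)

```text
time: 17.25
tool_pos: [0.4825, 0.2472, 0.1102]
tool_rot: [3.141, 0.001, -0.085]
contact_force: [1.3, 1.2, 0.8]
opening: 0.0712
grip_force: 0.0
```

```bash
python3 go.py .484 .2485 .040 -.085; python3 look.py wrist w6 board_2:.026
```

```text
t 17.2 pos [0.4825 0.2472 0.1102] yaw -0.085 q6 1.99 
off now-yaw [ 1.4 -1.5 70.2] off at target yaw [ 1.4 -1.5 70.2] tool yaw -0.0
17.2 [0.4825 0.2472 0.1102] [ 3.141e+00  1.000e-03 -8.500e-02] [ 0.33  0.53  1.66 -0.    0.96  1.99] 0.0712
board_2 0.89 [ 70 131 164 248] [(array([504.2, 340.8]), array([84.1, 57.5], dtype=float32), 3.098, 7979)]
board_2 0.76 [212 128 297 301] [(array([496.6, 247.8]), array([84.8, 54.8], dtype=float32), 3.053, 9271), (array([420.7, 254.6]), array([54.1, 16. ], dtype=float32), 1.484, 1409)]
```

View pics/w6.png

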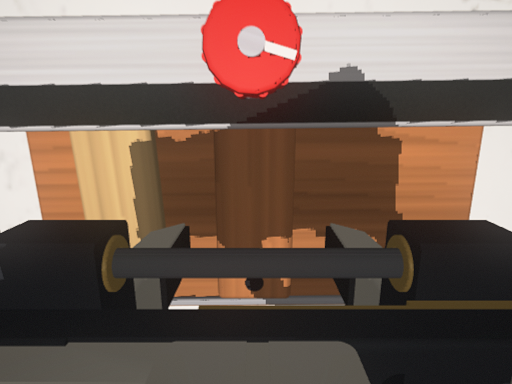

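The middle board lies between the fingers (px 215–297), so I'm descending to grip it.

Request:
send_rows(plan=[{"offset": [0, -1.5, 35], "yaw": 0}, {"offset": [0, 0, 25], "yaw": 0}, {"offset": [0, 0, 10], "yaw": 0}, {"offset": [0, 0, 0], "yaw": 0}])

```text
time: 17.75
tool_pos: [0.4826, 0.2487, 0.0403]
tool_rot: [-3.142, -0.0, -0.085]
contact_force: [-0.7, 1.1, 0.2]
opening: 0.0715
grip_force: 0.0
```

Request:
send_rows(plan=[{"offset": [0, 0, 0], "yaw": 0}, {"offset": [0, 0, 0], "yaw": 0}, {"offset": [0, 0, 0], "yaw": 0}, {"offset": [0, 0, 0], "yaw": 0}, {"offset": [0, 0, 0], "yaw": 0}, {"offset": [0, 0, 0], "yaw": 0}], hand=0.8, squeeze=30)

```text
time: 18.35
tool_pos: [0.4833, 0.249, 0.0413]
tool_rot: [-3.14, -0.003, -0.085]
contact_force: [-0.8, 0.3, 7.4]
opening: 0.0558
grip_force: 30.0
```

Request:
send_rows(plan=[{"offset": [0, 0, -5], "yaw": 0}, {"offset": [0, 0, -5], "yaw": 0}, {"offset": [-15, 0, 0], "yaw": 0}, {"offset": [-20, 0, 0], "yaw": 0}, {"offset": [-20, 0, 0], "yaw": 0}, {"offset": [0, 0, 0], "yaw": 0}])

```text
time: 18.95
tool_pos: [0.4249, 0.2532, 0.0498]
tool_rot: [3.14, 0.003, -0.084]
contact_force: [0.2, -0.4, -0.9]
opening: 0.056
grip_force: 30.0
```

Request:
send_rows(plan=[{"offset": [0, 0, -40], "yaw": 0}, {"offset": [0, 0, -50], "yaw": 0}, {"offset": [0, 0, -50], "yaw": 0}, {"offset": [0, 20, -50], "yaw": 0}, {"offset": [9, 40, -10], "yaw": 0}, {"offset": [9, 44, 0], "yaw": 0}, {"offset": [9, 44, 0], "yaw": 0}, {"offset": [9, 44, 0], "yaw": 0}, {"offset": [9, 44, 0], "yaw": 0}, {"offset": [9, 44, 0], "yaw": 0}, {"offset": [9, 44, 0], "yaw": 0}, {"offset": [9, 44, 0], "yaw": 0}, {"offset": [9, 44, 0], "yaw": 0}, {"offset": [9, 44, 0], "yaw": 0}, {"offset": [9, 44, 0], "yaw": 0}, {"offset": [9, 40, 0], "yaw": 0}], squeeze=40)

```text
time: 20.55
tool_pos: [0.4893, -0.2955, 0.2467]
tool_rot: [3.141, -0.001, -0.086]
contact_force: [0.1, -0.4, -0.6]
opening: 0.0555
grip_force: 40.0
```

Request:
send_rows(plan=[{"offset": [0, 0, 0], "yaw": -0.138}, {"offset": [0, 0, 0], "yaw": -0.138}, {"offset": [0, 0, 0], "yaw": -0.138}, {"offset": [0, 0, 0], "yaw": -0.138}, {"offset": [0, 0, 0], "yaw": -0.138}, {"offset": [0, 0, 0], "yaw": -0.138}, {"offset": [0, 0, 0], "yaw": -0.138}, {"offset": [0, 0, 0], "yaw": -0.138}, {"offset": [0, 0, 0], "yaw": -0.138}, {"offset": [0, 0, 0], "yaw": -0.138}, {"offset": [0, 0, 0], "yaw": -0.138}, {"offset": [0, 0, 0], "yaw": 0}, {"offset": [0, 0, 0], "yaw": 0}])

```text
time: 21.85
tool_pos: [0.4894, -0.2929, 0.2465]
tool_rot: [3.141, 0.0, 1.429]
contact_force: [0.4, -0.2, -1.2]
opening: 0.0556
grip_force: 40.0
```

```bash
python3 look.py wrist w7 drying_base:.015 mat:.003 stick_1:.017 board_2:.24
```

```text
21.9 [ 0.4894 -0.2929  0.2465] [3.141 0.    1.429] [-0.67  0.43  1.4  -0.    1.31 -0.53] 0.0556
drying_base 0.66 [177   0 319 116] [(array([ 497.5, -169.4]), array([148.7, 113.9], dtype=float32), 2.999, 12968)]
mat 0.97 [194 185 375 284] [(array([ 589.3, -360.2]), array([76.2, 68.6], dtype=float32), 3.09, 1850), (array([ 409.7, -330.9]), array([27.2,  7.4], dtype=float32), 1.385, 116)]
stick_1 0.98 [313 204 361 226] [(array([ 574. , -355.5]), array([54.9, 17. ], dtype=float32), 0.031, 577)]
board_2 0.83 [193  89 315 306] [(array([ 494.9, -252.4]), array([70.5, 51.4], dtype=float32), 1.428, 18303), (array([ 486.3, -310.8]), array([51.1, 15.2], dtype=float32), 3.013, 2830)]
```

View pics/w7.png

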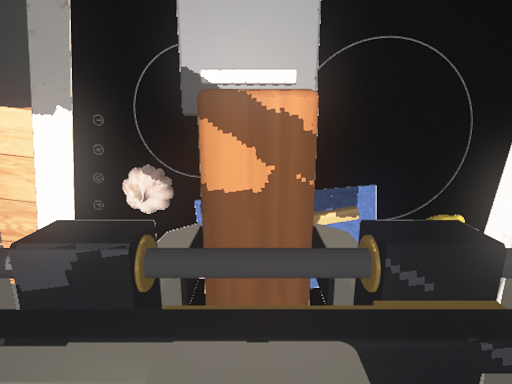

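The board is held straight. The base's near rib is at px (200–297, 76) and the garlic at (148,190), left of the path. I'm advancing 80 mm to see both ribs.

Request:
send_rows(plan=[{"offset": [40, 0, 0], "yaw": 0}, {"offset": [40, 0, 0], "yaw": 0}, {"offset": [0, 0, 0], "yaw": 0}, {"offset": [0, 0, 0], "yaw": 0}])

```text
time: 22.5
tool_pos: [0.5005, -0.2127, 0.2466]
tool_rot: [3.141, 0.001, 1.434]
contact_force: [-0.0, -0.3, -2.3]
opening: 0.0555
grip_force: 40.0
```

```bash
python3 look.py wrist w8 drying_base:.015; python3 - <<'E'
from h import *
im=cv2.imread('pics/w8.png').astype(int); ci=cam('wrist')
m=(im.min(2)>175); m[215:]=0
m=cv2.morphologyEx(m.astype(np.uint8),cv2.MORPH_OPEN,np.ones((3,3)))
for r in rect(m,'wrist',.029,ci): print(r)
E
```

```text
22.5 [ 0.5005 -0.2127  0.2466] [3.141e+00 1.000e-03 1.434e+00] [-0.54  0.38  1.48 -0.    1.28 -0.41] 0.0555
drying_base 0.58 [181  26 318 187] [(array([ 501.5, -142. ]), array([169. , 148.6], dtype=float32), 1.415, 9792)]
(array([576. , -60.1]), array([432.5,  74. ], dtype=float32), 2.878, 20182)
(array([507.9, -99.2]), array([98.1, 12.5], dtype=float32), 3.002, 1246)
(array([ 282.9, -186.8]), array([87.2, 42.3], dtype=float32), 1.308, 2600)
(array([ 775.4, -275.9]), array([45.5, 13.6], dtype=float32), 1.625, 294)
```

View pics/w8.png

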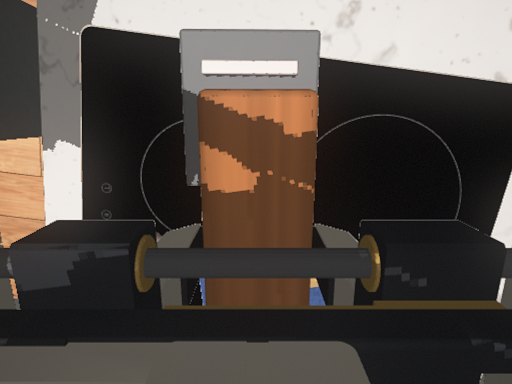

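The far rib is at px (202–297, 67), so the base centre is about (0.5016, -0.1437) with yaw 1.431. I'm checking where the held board sits relative to the TCP.

```bash
python3 - <<'E'
from h import *
w=unproj('wrist',[[200,90],[317,90]],.231);s=status.observe()
a=s['tool_rot'][2];print(w, (w.mean(0)-s['tool_pos'])[:2]@[np.cos(a),np.sin(a)])
E
python3 go.py .5016 -.1437 .0535 1.431
```

```text
[[ 0.48530264 -0.1346819   0.231     ]
 [ 0.53655533 -0.14186931  0.231     ]] 0.07645950696190139
t 22.6 pos [ 0.5003 -0.214   0.2464] yaw 1.432 q6 -0.41 
off now-yaw [ 69.8  -8.5 192.9] off at target yaw [ 69.8  -8.6 192.9] tool yaw 0.001
```

Request:
send_rows(plan=[{"offset": [34, -4, 20], "yaw": 0}, {"offset": [34, -4, 40], "yaw": 0}, {"offset": [0, 0, 45], "yaw": 0}, {"offset": [0, 0, 40], "yaw": 0}, {"offset": [0, 0, 0], "yaw": 0}, {"offset": [0, 0, 20], "yaw": 0}, {"offset": [0, 0, 12], "yaw": 0}, {"offset": [0, 0, 5], "yaw": 0}, {"offset": [0, 0, 3], "yaw": 0}, {"offset": [0, 0, 2.5], "yaw": 0}, {"offset": [0, 0, 0], "yaw": 0}, {"offset": [0, 0, 0], "yaw": 0}])

```text
time: 23.8
tool_pos: [0.502, -0.1466, 0.0613]
tool_rot: [3.141, 0.0, 1.433]
contact_force: [0.6, 0.2, -1.7]
opening: 0.055
grip_force: 40.0
```

```bash
python3 go.py .5016 -.1437 .0583 1.431
```

```text
t 23.8 pos [ 0.502  -0.1466  0.0613] yaw 1.433 q6 -0.29 
off now-yaw [ 2.9 -0.8  3. ] off at target yaw [ 2.9 -0.8  3. ] tool yaw 0.002
```

Request:
send_rows(plan=[{"offset": [1.5, 0, 1.5], "yaw": 0}, {"offset": [0, 0, 1], "yaw": 0}, {"offset": [0, 0, 0.7], "yaw": 0}, {"offset": [0, 0, 0], "yaw": 0}])

```text
time: 24.2
tool_pos: [0.502, -0.1449, 0.0583]
tool_rot: [3.141, 0.0, 1.433]
contact_force: [-2.2, 1.8, 5.8]
opening: 0.0555
grip_force: 40.0
```

Request:
send_rows(plan=[{"offset": [0, 0, 0], "yaw": 0}, {"offset": [0, 0, 0], "yaw": 0}, {"offset": [0, 0, 0], "yaw": 0}, {"offset": [0, 0, 0], "yaw": 0}, {"offset": [0, 0, -20], "yaw": 0}, {"offset": [0, 0, -40], "yaw": 0}, {"offset": [0, 0, -50], "yaw": 0}, {"offset": [-40, 0, -50], "yaw": 0}, {"offset": [-50, 0, -20], "yaw": 0}, {"offset": [-50, 0, 0], "yaw": 0}, {"offset": [0, 0, 0], "yaw": 0}, {"offset": [0, 0, 0], "yaw": 0}], hand=0.2)

```text
time: 25.4
tool_pos: [0.4837, -0.2722, 0.2247]
tool_rot: [-3.141, -0.001, 1.43]
contact_force: [0.6, 0.9, -0.4]
opening: 0.0734
grip_force: 0.0
```

```bash
python3 look.py wrist w9 drying_base:.015 board_2:.043; python3 look.py scene s9 board_2:.043 stick_1:.017 mat:.003
```

```text
25.4 [ 0.4837 -0.2722  0.2247] [-3.141e+00 -1.000e-03  1.430e+00] [-0.65  0.42  1.48  0.    1.24 -0.51] 0.0734
drying_base 0.89 [183   0 333 137] [(array([ 498.4, -163.7]), array([148. , 128.8], dtype=float32), 2.998, 11905)]
board_2 0.88 [224   0 288 130] [(array([ 499. , -163.2]), array([109.6,  56.6], dtype=float32), 1.429, 7646)]
25.6 [ 0.4844 -0.2702  0.2248] [-3.141e+00 -1.000e-03  1.434e+00] [-0.65  0.42  1.48  0.    1.24 -0.51] 0.0733
board_2 0.93 [268 193 306 226] [(array([ 493.6, -151.5]), array([164. ,  62.5], dtype=float32), 1.444, 568)]
board_2 0.88 [194 145 227 167] [(array([472.4, 305.6]), array([150. ,  67.2], dtype=float32), 0.005, 299)]
board_2 0.46 [145 162 171 179] [(array([234.6, 293.2]), array([110.2,  60.2], dtype=float32), 1.732, 213)]
stick_1 0.66 [312 247 336 259] [(array([ 466.6, -354. ]), array([77.6, 22.4], dtype=float32), 2.969, 118)]
stick_1 0.57 [335 233 357 250] [(array([ 557.9, -359.2]), array([85.8, 22. ], dtype=float32), 0.016, 123)]
stick_1 0.54 [351 248 373 259] [(array([ 560. , -424.7]), array([85.4, 20.7], dtype=float32), 0.008, 132)]
stick_1 0.45 [322 257 349 274] [(array([ 465.6, -418.1]), array([86.5, 24.9], dtype=float32), 3.106, 169)]
mat 0.93 [302 234 385 282] [(array([ 518.2, -382.4]), array([220.9, 131.9], dtype=float32), 3.081, 1608)]
```

View pics/w9.png

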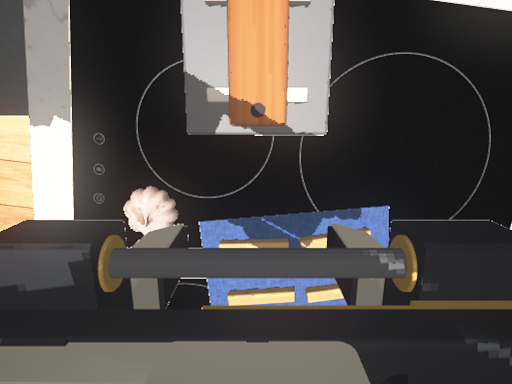

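The board sits centred on the base with its axis at 1.429 rad (px 228–288), as wanted. Now the sticks: I'm turning along the mat and backing off to see all four.

Request:
send_rows(plan=[{"offset": [-43, -29, 0], "yaw": 0}, {"offset": [-43, -29, 0], "yaw": 0}, {"offset": [-42, -29, 0], "yaw": 0}, {"offset": [0, 0, 0], "yaw": 0.14}, {"offset": [0, 0, 0], "yaw": 0.14}, {"offset": [0, 0, 0], "yaw": 0.14}, {"offset": [0, 0, 0], "yaw": 0.14}, {"offset": [0, 0, 0], "yaw": 0.14}, {"offset": [0, 0, 0], "yaw": 0.14}, {"offset": [0, 0, 0], "yaw": 0.14}, {"offset": [0, 0, 0], "yaw": 0.14}, {"offset": [0, 0, 0], "yaw": 0.14}, {"offset": [0, 0, 0], "yaw": 0.14}, {"offset": [0, 0, 0], "yaw": 0.08}, {"offset": [0, 0, 0], "yaw": 0}, {"offset": [0, 0, 0], "yaw": 0}], hand=0.55)

```text
time: 27.35
tool_pos: [0.384, -0.3824, 0.2252]
tool_rot: [3.142, 0.0, -0.044]
contact_force: [-0.3, -1.1, -0.6]
opening: 0.0413
grip_force: 0.0
```

```bash
python3 look.py wrist w10 stick_1:.017 mat:.003
```

```text
27.4 [ 0.384  -0.3824  0.2252] [ 3.142  0.    -0.044] [-0.92  0.4   1.52 -0.    1.23  0.69] 0.0413
stick_1 0.96 [275  55 295 133] [(array([ 467. , -417.1]), array([80.3, 15.8], dtype=float32), 3.074, 1201)]
stick_1 0.81 [214   0 233  44] [(array([ 539. , -356.8]), array([38.4, 14.5], dtype=float32), 3.136, 629)]
stick_1 0.66 [217  59 236 138] [(array([ 467.5, -352.5]), array([80.4, 15.8], dtype=float32), 3.017, 1215)]
stick_1 0.57 [284   0 300  38] [(array([ 537.8, -423.2]), array([34.5, 15.5], dtype=float32), 3.117, 618)]
mat 0.89 [188   0 321 157] [(array([ 482.3, -384.5]), array([158.1, 133.4], dtype=float32), 3.093, 16509)]
mat 0.69 [  0   0 104 156] [(array([ 497.8, -168.1]), array([155.4, 115.5], dtype=float32), 2.996, 10571)]
```

View pics/w10.png

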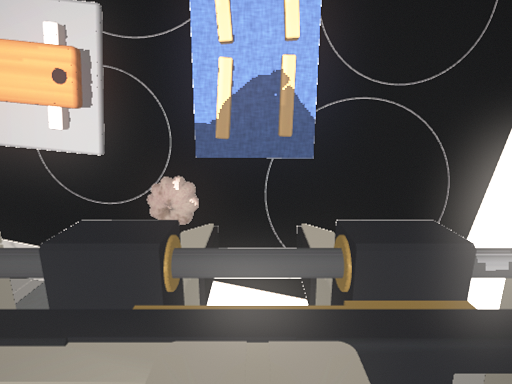

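Four sticks are in view. The near ones are at px (226,98) → (0.4675, -0.3525) and (287,95) → (0.467, -0.417). The garlic, at (172,200), stays clear. I'm taking the first one.

```bash
python3 go.py .4675 -.3525 .031 -.12
```

```text
t 27.5 pos [ 0.3839 -0.3826  0.2252] yaw -0.046 q6 0.69 
off now-yaw [ 82.2 -33.9 194.2] off at target yaw [ 79.4 -39.9 194.2] tool yaw 0.074
```

Request:
send_rows(plan=[{"offset": [0, 0, 0], "yaw": 0.075}, {"offset": [40, -20, 10], "yaw": 0}, {"offset": [39.5, -20, 30], "yaw": 0}, {"offset": [0, 0, 45], "yaw": 0}, {"offset": [0, 0, 45], "yaw": 0}, {"offset": [0, 0, 30], "yaw": 0}, {"offset": [0, 0, 0], "yaw": 0}, {"offset": [0, 0, 0], "yaw": 0}])

```text
time: 28.3
tool_pos: [0.4651, -0.354, 0.0677]
tool_rot: [3.141, -0.0, -0.122]
contact_force: [-0.1, -0.2, 0.6]
opening: 0.0413
grip_force: 0.0
```

```bash
python3 go.py .4675 -.3525 .031 -.12
```

```text
t 28.3 pos [ 0.4651 -0.354   0.0677] yaw -0.122 q6 0.91 
off now-yaw [ 2.2 -1.8 36.7] off at target yaw [ 2.2 -1.8 36.7] tool yaw -0.002
```

Request:
send_rows(plan=[{"offset": [2, -2, 20], "yaw": 0}, {"offset": [0, 0, 12], "yaw": 0}, {"offset": [0, 0, 4], "yaw": 0}, {"offset": [0, 0, 0], "yaw": 0}])

```text
time: 28.7
tool_pos: [0.4675, -0.3524, 0.0333]
tool_rot: [3.141, -0.001, -0.122]
contact_force: [-1.7, 1.5, 6.1]
opening: 0.0415
grip_force: 3.4
```

Request:
send_rows(plan=[{"offset": [0, 0, 0], "yaw": 0}, {"offset": [0, 0, 0], "yaw": 0}, {"offset": [0, 0, 0], "yaw": 0}, {"offset": [0, 0, 0], "yaw": 0}, {"offset": [0, 0, 0], "yaw": 0}, {"offset": [0, 0, -20], "yaw": 0.01}, {"offset": [0, 0, -40], "yaw": 0.01}, {"offset": [0, 0, -40], "yaw": 0}, {"offset": [0, 0, 0], "yaw": 0}, {"offset": [0, 0, 0], "yaw": 0}], hand=0.95, squeeze=20)

```text
time: 29.7
tool_pos: [0.4675, -0.3526, 0.133]
tool_rot: [3.139, -0.003, -0.142]
contact_force: [0.0, -0.0, -0.6]
opening: 0.0134
grip_force: 20.0
```

```bash
python3 go.py .5079 -.0991 .0715 -.14
```

```text
t 29.7 pos [ 0.4675 -0.3526  0.133 ] yaw -0.142 q6 0.94 
off now-yaw [   4.1 -256.6   61.5] off at target yaw [   4.7 -256.6   61.5] tool yaw -0.002
```

The hob is 5 mm thick, so the fingertips are flush with the stick's underside. I'm carrying it to the far rib.

Request:
send_rows(plan=[{"offset": [0, -43, 0], "yaw": 0}, {"offset": [0, -43, 0], "yaw": 0}, {"offset": [1, -43, 0], "yaw": 0}, {"offset": [1, -43, 0], "yaw": 0}, {"offset": [1, -43, 0], "yaw": 0}, {"offset": [1, -41, 0], "yaw": 0}, {"offset": [0, 0, 20], "yaw": 0}, {"offset": [0, 0, 20], "yaw": 0}, {"offset": [0, 0, 12], "yaw": 0}, {"offset": [0, 0, 0], "yaw": 0}, {"offset": [0, 0, 0], "yaw": 0}])

```text
time: 30.8
tool_pos: [0.5072, -0.0995, 0.0789]
tool_rot: [-3.142, 0.001, -0.143]
contact_force: [0.4, -0.9, -0.0]
opening: 0.014
grip_force: 20.0
```

```bash
python3 go.py .5079 -.0991 .070 -.14
```

```text
t 30.8 pos [ 0.5072 -0.0995  0.0789] yaw -0.143 q6 1.37 
off now-yaw [ 0.7 -0.5  8.9] off at target yaw [ 0.7 -0.5  8.9] tool yaw -0.003
```

Request:
send_rows(plan=[{"offset": [0, 0, 6], "yaw": 0}, {"offset": [0, 0, 3], "yaw": 0}, {"offset": [0, 0, 1], "yaw": 0}, {"offset": [0, 0, 0], "yaw": 0}, {"offset": [0, 0, 0], "yaw": 0}])

```text
time: 31.3
tool_pos: [0.5074, -0.0992, 0.0693]
tool_rot: [3.141, -0.0, -0.142]
contact_force: [-0.5, 1.2, -0.7]
opening: 0.0138
grip_force: 20.0
```

Request:
send_rows(plan=[{"offset": [0, 0, -0.5], "yaw": 0}, {"offset": [0, 0, 0], "yaw": 0}, {"offset": [0, 0, 0], "yaw": 0}, {"offset": [0, 0, 0], "yaw": 0}, {"offset": [0, 0, -10], "yaw": 0}, {"offset": [0, 0, -30], "yaw": 0}, {"offset": [0, 0, -45], "yaw": 0}, {"offset": [0, 40, -45], "yaw": 0}, {"offset": [0, 45, 0], "yaw": 0}, {"offset": [0, 45, 0], "yaw": 0}, {"offset": [0, 45, 0], "yaw": 0}, {"offset": [0, 45, 0], "yaw": 0}, {"offset": [0, 45, 0], "yaw": 0}, {"offset": [-40, 45, 0], "yaw": 0}, {"offset": [-40, 0, 0], "yaw": 0}, {"offset": [-20, 0, 0], "yaw": -0.07}, {"offset": [0, 0, 0], "yaw": 0}, {"offset": [0, 0, 0], "yaw": 0}], hand=0.55)

```text
time: 33.1
tool_pos: [0.3735, -0.3789, 0.1929]
tool_rot: [3.14, -0.001, -0.074]
contact_force: [0.5, 0.6, 1.0]
opening: 0.0418
grip_force: 0.0
```

```bash
python3 look.py wrist w11 stick_1:.022; python3 look.py scene s11 stick_1:.057; python3 go.py .467 -.416 .033 -.07
```

```text
33.1 [ 0.3735 -0.3789  0.1929] [ 3.14e+00 -1.00e-03 -7.40e-02] [-0.94  0.41  1.6   0.    1.14  0.71] 0.0418
stick_1 0.9 [285   0 303  21] [(array([ 524.5, -421.8]), array([14.7, 14.7], dtype=float32), 1.496, 329)]
stick_1 0.87 [210   0 230  29] [(array([ 526.9, -357.8]), array([19.4, 15.4], dtype=float32), 3.067, 432)]
stick_1 0.83 [281  32 298 125] [(array([ 466.3, -415.8]), array([78.5, 15.1], dtype=float32), 3.069, 1465)]
33.2 [ 0.3742 -0.3787  0.1925] [ 3.141e+00 -1.000e-03 -7.200e-02] [-0.94  0.41  1.59  0.    1.14  0.71] 0.0415
stick_1 0.63 [351 246 371 257] [(array([ 522.4, -451.7]), array([83.9, 20.9], dtype=float32), 0.036, 141)]
stick_1 0.58 [334 234 355 251] [(array([ 522.2, -389.7]), array([78.8, 22.1], dtype=float32), 0.029, 125)]
stick_1 0.55 [322 258 347 276] [(array([ 432. , -445.6]), array([84.4, 23.3], dtype=float32), 3.097, 165)]
stick_1 0.42 [274 198 285 204] [(array([ 484.1, -111.1]), array([47.5, 34. ], dtype=float32), 2.537, 71)]
t 33.3 pos [ 0.3742 -0.3784  0.1921] yaw -0.071 q6 0.71 
off now-yaw [ 95.3  30.8 159.1] off at target yaw [ 95.2  31.  159.1] tool yaw -0.001
```

Request:
send_rows(plan=[{"offset": [47, 15, 10], "yaw": 0}, {"offset": [47, 16, 40], "yaw": 0}, {"offset": [0, 0, 45], "yaw": 0}, {"offset": [0, 0, 0], "yaw": 0}, {"offset": [0, 0, 35], "yaw": 0}, {"offset": [0, 0, 20], "yaw": 0}, {"offset": [0, 0, 7.5], "yaw": 0}, {"offset": [0, 0, 0], "yaw": 0}])

```text
time: 34.1
tool_pos: [0.4545, -0.4119, 0.0439]
tool_rot: [-3.141, 0.0, -0.072]
contact_force: [0.6, -0.5, 0.1]
opening: 0.0414
grip_force: 0.0
```

Request:
send_rows(plan=[{"offset": [0, 0, 0], "yaw": 0}, {"offset": [0, 0, 0], "yaw": 0}, {"offset": [0, 0, 0], "yaw": 0}, {"offset": [0, 0, 0], "yaw": 0}, {"offset": [0, 0, 0], "yaw": 0}, {"offset": [0, 0, -20], "yaw": 0.035}, {"offset": [0, 0, -40], "yaw": 0.035}, {"offset": [0, 0, -40], "yaw": 0}, {"offset": [0, -40, 0], "yaw": 0}, {"offset": [0, -45, 0], "yaw": 0}, {"offset": [0, -45, 0], "yaw": 0}, {"offset": [0, -45, 0], "yaw": 0}, {"offset": [0, 0, 0], "yaw": 0}, {"offset": [0, 0, 0], "yaw": 0}], hand=0.95)

```text
time: 35.5
tool_pos: [0.4796, -0.238, 0.1435]
tool_rot: [3.141, -0.0, -0.14]
contact_force: [0.5, -1.0, -0.5]
opening: 0.0133
grip_force: 20.0
```

```bash
python3 go.py .4953 -.1883 .069 -.14
```

```text
t 35.5 pos [ 0.4796 -0.238   0.1435] yaw -0.14 q6 1.11 
off now-yaw [  8.6 -51.4  74.5] off at target yaw [  8.6 -51.4  74.5] tool yaw 0.0
```

The last descent fell short, so the stick is held near its top and 12 mm off centre. I'm checking the hold.

```bash
python3 look.py wrist w12 stick_1:.12
```

```text
35.5 [ 0.4796 -0.238   0.1435] [ 3.141 -0.    -0.14 ] [-0.6   0.47  1.65 -0.    1.02  1.11] 0.0133
stick_1 0.72 [242 137 272 289] [(array([ 504.6, -241.9]), array([56.2, 14. ], dtype=float32), 2.997, 2916), (array([ 456., -234.]), array([13.1,  7.2], dtype=float32), 1.43, 286)]
stick_1 0.65 [ 45 142  86 248] [(array([ 518.1, -145.1]), array([54.7, 14.3], dtype=float32), 2.998, 2904)]
stick_1 0.63 [467   0 495 116] [(array([ 554.1, -352. ]), array([48.8, 12.8], dtype=float32), 0.019, 3073)]
stick_1 0.56 [378  12 410 126] [(array([ 553.9, -312.4]), array([48.5, 11. ], dtype=float32), 0.026, 2579)]
```

View pics/w12.png

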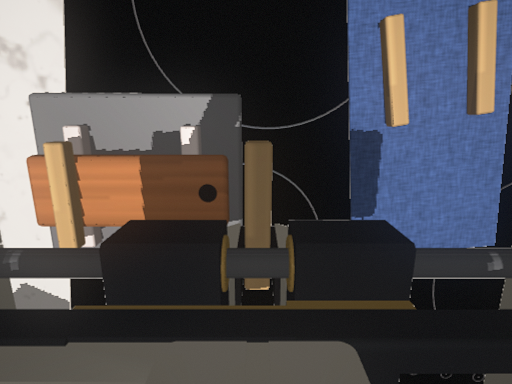

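The held stick hangs straight (px 245–272, rows 141–289), about 12 mm ahead of the TCP. The first stick lies above the far rib. I'm placing this one with that offset.

Request:
send_rows(plan=[{"offset": [-2, -26, 0], "yaw": 0}, {"offset": [-2, -25.5, 0], "yaw": 0}, {"offset": [0, 0, 0], "yaw": 0}, {"offset": [0, 0, 20], "yaw": 0}, {"offset": [0, 0, 20], "yaw": 0}, {"offset": [0, 0, 15], "yaw": 0}, {"offset": [0, 0, 0], "yaw": 0}, {"offset": [0, 0, 0], "yaw": 0}])

```text
time: 36.4
tool_pos: [0.4827, -0.1884, 0.0883]
tool_rot: [3.141, 0.0, -0.144]
contact_force: [0.4, 0.4, -0.5]
opening: 0.013
grip_force: 20.0
```

```bash
python3 go.py .4830 -.1868 .079 -.14
```

```text
t 36.4 pos [ 0.4827 -0.1884  0.0883] yaw -0.144 q6 1.19 
off now-yaw [ 0.1 -1.6  9.3] off at target yaw [ 0.1 -1.6  9.3] tool yaw -0.004
```

Lower it in small steps, checking for contact.

Request:
send_rows(plan=[{"offset": [0, -1.5, 4], "yaw": 0}, {"offset": [0, 0, 3], "yaw": 0}, {"offset": [0, 0, 1.5], "yaw": 0}, {"offset": [0, 0, 0], "yaw": 0}, {"offset": [0, 0, 0], "yaw": 0}])

```text
time: 36.9
tool_pos: [0.4829, -0.1857, 0.0799]
tool_rot: [3.141, -0.0, -0.142]
contact_force: [-0.7, 0.4, -0.8]
opening: 0.0134
grip_force: 20.0
```

Request:
send_rows(plan=[{"offset": [0, 0, 0.7], "yaw": 0}, {"offset": [0, 0, 0], "yaw": 0}, {"offset": [0, 0, 0], "yaw": 0}])

```text
time: 37.2
tool_pos: [0.4829, -0.1857, 0.0791]
tool_rot: [3.141, -0.0, -0.142]
contact_force: [0.7, -0.1, -0.6]
opening: 0.0136
grip_force: 20.0
```

Request:
send_rows(plan=[{"offset": [0, 0, 1], "yaw": 0}, {"offset": [0, 0, 0], "yaw": 0}, {"offset": [0, 0, 0], "yaw": 0}])

```text
time: 37.5
tool_pos: [0.4829, -0.1857, 0.079]
tool_rot: [3.141, -0.001, -0.142]
contact_force: [-1.6, 1.2, 8.6]
opening: 0.0133
grip_force: 20.0
```

Request:
send_rows(plan=[{"offset": [0, 0, 0], "yaw": 0}, {"offset": [0, 0, 0], "yaw": 0}, {"offset": [0, 0, 0], "yaw": 0}, {"offset": [0, 0, -20], "yaw": 0}, {"offset": [0, 0, -40], "yaw": 0}, {"offset": [0, 0, -40], "yaw": 0}, {"offset": [-40, 0, -40], "yaw": 0}, {"offset": [-40, 0, 0], "yaw": 0}, {"offset": [0, 0, 0], "yaw": 0}, {"offset": [0, 0, 0], "yaw": 0}], hand=0.6)

```text
time: 38.5
tool_pos: [0.4081, -0.175, 0.2137]
tool_rot: [3.141, -0.001, -0.143]
contact_force: [0.1, -0.1, -0.3]
opening: 0.0364
grip_force: 0.0
```

```bash
python3 look.py wrist w13 stick_1:.057 board_2:.043 drying_base:.015; python3 - <<'E'
from h import *
a=R.from_euler('z',1.431).as_matrix()[:2,:2]
print((np.array([[.5079,-.0991],[.4953,-.1883]])))
E
```

```text
38.5 [ 0.4081 -0.175   0.2137] [ 3.141e+00 -1.000e-03 -1.430e-01] [-0.58  0.23  1.79  0.    1.11  1.14] 0.0364
stick_1 0.93 [145  41 173 137] [(array([ 505.8, -101.8]), array([79.1, 17.3], dtype=float32), 2.995, 1856)]
stick_1 0.76 [488   0 511  30] [(array([ 524.9, -393. ]), array([22.8, 18.7], dtype=float32), 0.031, 670)]
stick_1 0.66 [247  38 264 134] [(array([ 495.1, -187.6]), array([78.9, 13.7], dtype=float32), 3.004, 1499)]
stick_1 0.64 [417   0 440  41] [(array([ 529.4, -335.2]), array([30.1, 16.9], dtype=float32), 0.035, 796)]
board_2 0.61 [124  57 290 123] [(array([509.6, -79.8]), array([54.5, 19.7], dtype=float32), 2.994, 1319), (array([ 500.8, -143.6]), array([75.9, 55.3], dtype=float32), 1.427, 5340), (array([ 492.3, -205.6]), array([54.8, 21.5], dtype=float32), 3.022, 1510)]
drying_base 0.84 [121   9 297 169] [(array([ 500.4, -143. ]), array([168.4, 149.3], dtype=float32), 1.427, 14996)]
[[ 0.5079 -0.0991]
 [ 0.4953 -0.1883]]
```

View pics/w13.png

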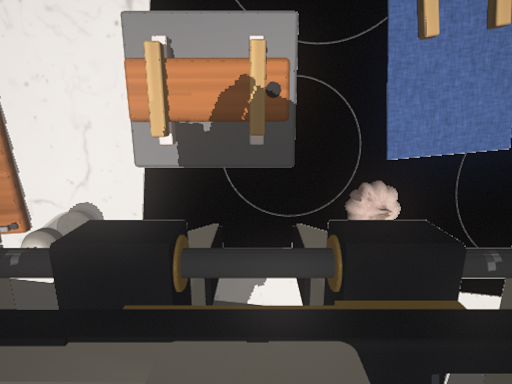

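Both sticks lie over the ribs, at px (157,90) and (257,88), within 3 mm. Next is the pale board.

Request:
send_rows(plan=[{"offset": [0, 0, -20], "yaw": -0.097}, {"offset": [0, -43, -20], "yaw": 0}, {"offset": [0, -43, 0], "yaw": 0}, {"offset": [0, -43, 0], "yaw": 0}, {"offset": [0, -43, 0], "yaw": 0}, {"offset": [0, -43, 0], "yaw": 0}, {"offset": [0, -43, 0], "yaw": 0}, {"offset": [0, -43, 0], "yaw": 0}, {"offset": [0, -43, 0], "yaw": 0}, {"offset": [0, -43, 0], "yaw": 0}, {"offset": [0, -43, 0], "yaw": 0}, {"offset": [0, -43, 0], "yaw": 0}, {"offset": [10, -43, 0], "yaw": 0}, {"offset": [30, 0, 20], "yaw": 0}, {"offset": [20, 0, 40], "yaw": 0}, {"offset": [0, 0, 40], "yaw": 0}, {"offset": [0, 0, 0], "yaw": 0}, {"offset": [0, 0, 0], "yaw": 0}], hand=0.22)

```text
time: 40.5
tool_pos: [0.4915, 0.3381, 0.1531]
tool_rot: [3.141, 0.002, -0.045]
contact_force: [0.3, 0.6, 0.4]
opening: 0.0718
grip_force: 0.0
```

```bash
python3 look.py wrist w14 board_1:.026; python3 go.py .489 .3427 .04 -.05
```

```text
40.5 [0.4915 0.3381 0.1531] [ 3.141e+00  2.000e-03 -4.500e-02] [0.47 0.56 1.45 0.   1.13 2.09] 0.0718
board_1 0.64 [215 127 283 248] [(array([495.1, 344.1]), array([102.2,  55.4], dtype=float32), 3.09, 7769)]
t 40.6 pos [0.4925 0.3386 0.1556] yaw -0.045 q6 2.09 
off now-yaw [ -3.7  -3.9 115.6] off at target yaw [ -3.7  -3.9 115.6] tool yaw 0.005
```

Request:
send_rows(plan=[{"offset": [-3, -5, 30], "yaw": 0}, {"offset": [0, 0, 30], "yaw": 0}, {"offset": [0, 0, 0], "yaw": 0}, {"offset": [0, 0, 0], "yaw": 0}])

```text
time: 41.0
tool_pos: [0.4895, 0.3435, 0.0954]
tool_rot: [-3.14, -0.002, -0.045]
contact_force: [1.0, -0.6, 0.6]
opening: 0.0719
grip_force: 0.0
```

```bash
python3 go.py .489 .344 .04 -.05
```

```text
t 41.0 pos [0.4895 0.3435 0.0954] yaw -0.045 q6 2.1 
off now-yaw [-0.5 -0.5 55.4] off at target yaw [-0.5 -0.5 55.4] tool yaw 0.005
```

Request:
send_rows(plan=[{"offset": [0, 0, 25], "yaw": 0}, {"offset": [0, 0, 20], "yaw": 0}, {"offset": [0, 0, 10], "yaw": 0}, {"offset": [0, 0, 0], "yaw": 0}, {"offset": [0, 0, 0], "yaw": 0}])

```text
time: 41.5
tool_pos: [0.4897, 0.3434, 0.04]
tool_rot: [-3.14, -0.002, -0.045]
contact_force: [-0.1, -1.0, 0.3]
opening: 0.0716
grip_force: 0.0
```

Request:
send_rows(plan=[{"offset": [0, 0, 0], "yaw": 0}, {"offset": [0, 0, 0], "yaw": 0}, {"offset": [0, 0, 0], "yaw": 0}, {"offset": [0, 0, 0], "yaw": 0}, {"offset": [0, 0, 0], "yaw": 0}, {"offset": [0, 0, 0], "yaw": 0}], hand=0.8, squeeze=40)

```text
time: 42.1
tool_pos: [0.4892, 0.3432, 0.0392]
tool_rot: [-3.141, -0.001, -0.045]
contact_force: [-0.3, 0.7, 6.2]
opening: 0.0555
grip_force: 40.0
```

Request:
send_rows(plan=[{"offset": [0, 0, -5], "yaw": 0}, {"offset": [0, 0, -5], "yaw": 0}, {"offset": [-15, 0, 0], "yaw": 0}, {"offset": [-20, 0, 0], "yaw": 0}, {"offset": [-20, 0, 0], "yaw": 0}, {"offset": [0, 0, 0], "yaw": 0}, {"offset": [0, 0, -40], "yaw": 0}, {"offset": [0, 0, -50], "yaw": 0}, {"offset": [0, 0, -50], "yaw": 0}, {"offset": [0, 0, -50], "yaw": 0}, {"offset": [0, 0, 0], "yaw": 0}])

```text
time: 43.2
tool_pos: [0.4374, 0.3471, 0.2464]
tool_rot: [-3.133, -0.013, -0.045]
contact_force: [-0.3, -0.2, -0.7]
opening: 0.0557
grip_force: 40.0
```

Request:
send_rows(plan=[{"offset": [5.5, 43, 0], "yaw": 0}, {"offset": [5.5, 43, 0], "yaw": 0}, {"offset": [5.5, 43, 0], "yaw": 0}, {"offset": [5.5, 43, 0], "yaw": 0}, {"offset": [5.5, 43, 0], "yaw": 0}, {"offset": [5.5, 43, 0], "yaw": 0}, {"offset": [5.5, 43, 0], "yaw": 0}, {"offset": [5.5, 43, 0], "yaw": 0}, {"offset": [5.5, 43, 0], "yaw": 0}, {"offset": [5.5, 43, 0], "yaw": 0}, {"offset": [5.5, 43, 0], "yaw": 0}, {"offset": [5.5, 43, 0], "yaw": 0}, {"offset": [5.5, 43, 0], "yaw": 0}, {"offset": [5.5, 0, 0], "yaw": 0}])

```text
time: 44.6
tool_pos: [0.4853, -0.222, 0.2376]
tool_rot: [3.14, 0.0, -0.051]
contact_force: [0.5, 0.3, -0.1]
opening: 0.0554
grip_force: 40.0
```

Request:
send_rows(plan=[{"offset": [0, 0, 0], "yaw": -0.134}, {"offset": [0, 0, 0], "yaw": -0.134}, {"offset": [0, 0, 0], "yaw": -0.134}, {"offset": [0, 0, 0], "yaw": -0.134}, {"offset": [0, 0, 0], "yaw": -0.134}, {"offset": [0, 0, 0], "yaw": -0.134}, {"offset": [0, 0, 0], "yaw": -0.134}, {"offset": [0, 0, 0], "yaw": -0.134}, {"offset": [0, 0, 0], "yaw": -0.134}, {"offset": [0, 0, 0], "yaw": -0.134}, {"offset": [0, 0, 0], "yaw": -0.134}, {"offset": [0, 0, 0], "yaw": 0}, {"offset": [0, 0, 0], "yaw": 0}])

```text
time: 45.9
tool_pos: [0.4855, -0.2163, 0.2381]
tool_rot: [-3.141, -0.0, 1.425]
contact_force: [1.0, 0.8, -0.8]
opening: 0.0559
grip_force: 40.0
```

```bash
python3 look.py wrist w15 board_1:.231 stick_1:.057; python3 go.py .5016 -.1437 .0865 1.431; python3 look.py scene s15 stick_1:.057
```

```text
45.9 [ 0.4855 -0.2163  0.2381] [-3.141 -0.     1.425] [-0.56  0.37  1.53 -0.    1.25 -0.42] 0.0559
board_1 0.88 [232  24 296  90] [(array([ 501.6, -121.3]), array([23.4,  9.2], dtype=float32), 2.995, 1445), (array([ 499.2, -136.7]), array([23.5,  9. ], dtype=float32), 2.995, 1317)]
board_1 0.73 [195  89 316 306] [(array([ 490.9, -176. ]), array([70.5, 52. ], dtype=float32), 1.425, 18429), (array([ 482.3, -234.7]), array([52. , 14.8], dtype=float32), 2.996, 2847)]
stick_1 0.65 [223  50 306  67] [(array([ 506.9, -100.3]), array([76.4, 15.3], dtype=float32), 2.995, 1449)]
stick_1 0.44 [309 275 317 290] [(array([ 530.1, -336.1]), array([11.1,  8.8], dtype=float32), 1.465, 77)]
t 46.0 pos [ 0.4855 -0.2164  0.2382] yaw 1.427 q6 -0.42 
off now-yaw [ 74.3   5.5 151.7] off at target yaw [ 74.2   5.8 151.7] tool yaw -0.004
46.0 [ 0.4855 -0.2164  0.2382] [-3.141 -0.     1.427] [-0.56  0.37  1.53 -0.    1.25 -0.42] 0.056
stick_1 0.59 [283 206 306 218] [(array([ 489.3, -194.9]), array([79. , 25.3], dtype=float32), 3.017, 113)]
stick_1 0.55 [331 235 355 249] [(array([ 521.6, -388.5]), array([86.9, 23.8], dtype=float32), 0.041, 141)]
stick_1 0.54 [271 192 293 203] [(array([ 502.4, -108.2]), array([82.8, 27.9], dtype=float32), 2.999, 116)]
stick_1 0.47 [366 257 388 271] [(array([ 516.3, -508.4]), array([80.4, 21.4], dtype=float32), 3.084, 157)]
stick_1 0.39 [238 142 248 149] [(array([603.6, 274. ]), array([76.5, 40.6], dtype=float32), 0.995, 88)]
```

View pics/w15.png

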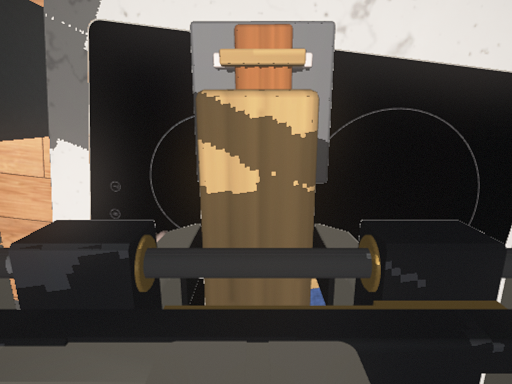

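The pale board is held straight, the far stick shows at px (263,58), and the bumped stick is a spare well away from the base. I'm placing the second board.

Request:
send_rows(plan=[{"offset": [36, 3, 0], "yaw": -0.004}, {"offset": [36, 3, 20], "yaw": 0}, {"offset": [0, 0, 40], "yaw": 0}, {"offset": [0, 0, 40], "yaw": 0}, {"offset": [0, 0, 30], "yaw": 0}, {"offset": [0, 0, 0], "yaw": 0}, {"offset": [0, 0, 0], "yaw": 0}])

```text
time: 46.85
tool_pos: [0.5017, -0.1462, 0.1089]
tool_rot: [-3.142, 0.0, 1.432]
contact_force: [-0.2, 0.4, 0.1]
opening: 0.0554
grip_force: 40.0
```

```bash
python3 go.py .5014 -.1452 .085 1.431
```

```text
t 46.9 pos [ 0.5017 -0.1462  0.1089] yaw 1.432 q6 -0.29 
off now-yaw [ 1.  -0.5 23.9] off at target yaw [ 1.  -0.5 23.9] tool yaw 0.001
```

Request:
send_rows(plan=[{"offset": [1, 0, 10], "yaw": 0}, {"offset": [0, 0, 7], "yaw": 0}, {"offset": [0, 0, 3], "yaw": 0}, {"offset": [0, 0, 1.5], "yaw": 0}, {"offset": [0, 0, 1], "yaw": 0}, {"offset": [0, 0, 0], "yaw": 0}, {"offset": [0, 0, 0], "yaw": 0}])

```text
time: 47.55
tool_pos: [0.5017, -0.1451, 0.0861]
tool_rot: [3.141, 0.0, 1.433]
contact_force: [0.3, -0.4, -0.9]
opening: 0.0556
grip_force: 40.0
```

Request:
send_rows(plan=[{"offset": [0, 0, 0.7], "yaw": 0}, {"offset": [0, 0, 0], "yaw": 0}, {"offset": [0, 0, 0], "yaw": 0}])

```text
time: 47.85
tool_pos: [0.5016, -0.1451, 0.0852]
tool_rot: [3.142, 0.0, 1.433]
contact_force: [1.2, 0.4, -0.2]
opening: 0.0557
grip_force: 40.0
```

Request:
send_rows(plan=[{"offset": [0, 0, 0.7], "yaw": 0}, {"offset": [0, 0, 0], "yaw": 0}, {"offset": [0, 0, 0], "yaw": 0}])

```text
time: 48.15
tool_pos: [0.5015, -0.1451, 0.0844]
tool_rot: [-3.142, 0.0, 1.433]
contact_force: [-0.0, 0.3, -0.4]
opening: 0.0554
grip_force: 40.0
```

Request:
send_rows(plan=[{"offset": [0, 0, 0], "yaw": 0}, {"offset": [0, 0, 0], "yaw": 0}, {"offset": [0, 0, 0], "yaw": 0}, {"offset": [0, 0, 0], "yaw": 0}, {"offset": [0, 0, -15], "yaw": 0}, {"offset": [0, 0, -40], "yaw": 0}, {"offset": [0, 0, -50], "yaw": 0}, {"offset": [-40, 0, -50], "yaw": 0}, {"offset": [-40, 0, -20], "yaw": 0}, {"offset": [0, 0, 0], "yaw": 0}, {"offset": [0, 0, 0], "yaw": 0}], hand=0.2)

```text
time: 49.25
tool_pos: [0.4915, -0.2161, 0.2485]
tool_rot: [3.141, -0.0, 1.431]
contact_force: [0.4, 0.0, -0.1]
opening: 0.0733
grip_force: 0.0
```

```bash
python3 look.py wrist w16 drying_base:.015 board_1:.071 stick_1:.057; python3 look.py scene s16 board_1:.071 stick_1:.057; python3 -c "
import cv2
b=cv2.imread('pics/s16.png');w=cv2.imread('pics/w16.png')
a=cv2.resize(b[180:250,240:340],(400,280),interpolation=cv2.INTER_CUBIC)
cv2.imwrite('pics/c16.png',cv2.hconcat([a,cv2.resize(w,(373,280))]))"
```

```text
49.2 [ 0.4915 -0.2161  0.2485] [ 3.141 -0.     1.431] [-0.56  0.37  1.5   0.    1.28 -0.42] 0.0733
drying_base 0.79 [188  24 325 185] [(array([ 448.8, -135.2]), array([167.5,  41.6], dtype=float32), 1.427, 5451), (array([ 554.4, -150.1]), array([165.5,  41.1], dtype=float32), 1.425, 5276)]
board_1 0.94 [226  19 286 186] [(array([ 501.4, -143.1]), array([147.9,  55.8], dtype=float32), 1.429, 9546)]
board_1 0.18 [295 275 330 286] [(array([ 534.8, -331.6]), array([33.4,  7.2], dtype=float32), 3.001, 184)]
stick_1 0.62 [216 146 297 160] [(array([ 461.7, -182.1]), array([13.3, 10.2], dtype=float32), 1.409, 144), (array([ 529.1, -192.2]), array([14.4, 10.2], dtype=float32), 1.452, 151)]
stick_1 0.58 [218  54 300  69] [(array([473.8, -95.4]), array([14.1, 10.5], dtype=float32), 1.43, 179), (array([ 541. , -105.4]), array([13.4,  7.6], dtype=float32), 1.455, 124)]
stick_1 0.5 [296 275 334 288] [(array([ 539.7, -340.2]), array([41.7,  7.5], dtype=float32), 3.001, 183)]
stick_1 0.46 [227  20 287 186] [(array([ 501.6, -143.1]), array([153.8,  57.7], dtype=float32), 1.432, 9601)]
stick_1 0.27 [208 278 345 306] [(array([ 495.3, -346.8]), array([156.6,  33. ], dtype=float32), 3.001, 3321)]
49.5 [ 0.4915 -0.2145  0.2474] [-3.140e+00 -1.000e-03  1.434e+00] [-0.55  0.37  1.5   0.    1.28 -0.42] 0.0735
board_1 0.78 [270 189 306 221] [(array([ 494.4, -150.6]), array([161.7,  59.3], dtype=float32), 1.433, 541)]
board_1 0.71 [143 161 170 177] [(array([216.3, 265.3]), array([137.8,  55.8], dtype=float32), 1.733, 260)]
board_1 0.61 [273 203 308 223] [(array([ 452.8, -162.3]), array([53.1, 16. ], dtype=float32), 1.385, 47), (array([ 462.5, -240.9]), array([57.6, 33. ], dtype=float32), 2.844, 111)]
stick_1 0.74 [365 258 387 271] [(array([ 516.1, -507. ]), array([79.8, 18.6], dtype=float32), 3.084, 135)]
```

View pics/c16.png

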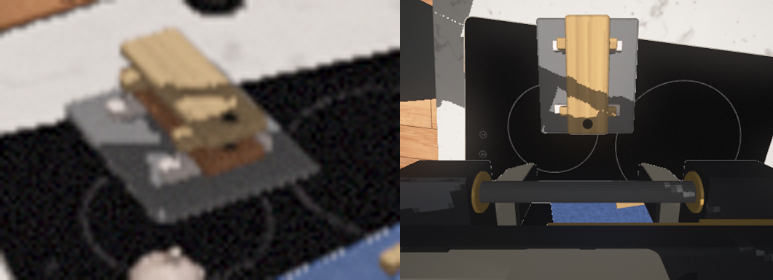

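The stack is centred and level: pale board centre (0.5014, -0.1431), yaw 1.43, with both sticks showing on each side. The arm is clear, so I'm handing in.

```bash
python3 -c "
from h import *
print(ticket.hand_in())"
```

```text
the job is handed in; nothing more can be done
None
```

The job is handed in: the knob is loosened about 4.85 rad, and both boards (the third bay was empty) are stacked centred on the drying base with two sticks between them. The two spare sticks are away from the base, but no verdict was returned.

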